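# Pry open the parts case and sort hinge leaves by hand

### The arm

A 6-joint arm with a two-finger parallel gripper is mounted at the origin on the work surface. World frame = base frame: x ahead of the robot, y to its left, z up, the work surface at z = 0. Lengths are in m, angles in rad, forces in N, time in s.
With the tool pointing down it reaches from about 0.4 to 0.925 m from the base axis. Payload 12.5 kg.
Tool frame: the origin (TCP) lies midway between the tips of the shut fingers; the grasp point (between the pads) lies 19 mm behind it; z points along the fingers, y is the line along which they close (so a half turn about z gives the same grasp; the last joint's range is limited). The gripper opens to 95 mm and grips with 3 to 60 N. Pads are 20 mm wide; open, the fingers measure 119 mm over their backs; the gripper's body (75 mm by 180 mm) begins 59 mm behind the grasp point.
Start: joints at [1.132, 0.491, 1.559, -0, 1.092, -0.106], TCP at [0.204, 0.591, 0.215] pointing down, gripper open.
Joint ranges: [-3.1, 3.1], [-0.84, 2.19], [0.05, 2.79], [-1.13, 4.28], [0.06, 2.93], [-2.69, 2.69]. Speed limits (rad/s): [2.22, 2.22, 2.79, 3.14, 3.14, 3.14].

### API

Orientations are given as a unit quaternion [w, x, y, z].
In Python, from cell import get_state, camera, camera_params, job_done gives the robot as it stands.
- The arm moves only by the shell command python3 -m creep 'ROWS' [FORCE]. ROWS is JSON, a list of rows, each a list of 7 numbers: the shift along the tool's x, y, z in cm, then the turn, a rotation vector about the tool's x, y, z in rad, then the closure, from -1 (fully open) to 1 (shut). In form: [[x, y, z, rx, ry, rz, gripper], ...]. A call has 1 to 10 rows; each row shifts and turns the commanded pose from where the row before left it, along the tool's axes as they then stand; what a row does not reach is not made up. A row lasts 1/12 s, in which the tool goes at most 41.7 mm and 7.16 degrees, less where a joint would pass 70% of its speed; a pose out of reach is approached as far as the arm can. A call with a gripper value outside its range is refused whole. The fingers move at their own pace and stop on an object; FORCE is the grip in N (left out, the last holds). Time passes only in rows, so rows that do not move let the fingers close. It gives the time, the measured TCP pose, the force, the opening and the grip force at its end, in the units of the state.
- get_state(): the state, without advancing time (a new reading comes with each control period).
- camera(name): name is "scene" or "side" or "wrist"; returns (picture, depth): 480x640x3 uint8, red, green, blue; 480x640 float32, m along the optical axis (not along the pixel's ray), 0 where there is no reading.
- camera_params(name): a dict with "K" (3x3 intrinsics, pixels), "world_from_camera" (4x4, takes a point from camera to world coordinates); the wrist camera has in their place "mount" (4x4, takes a point from camera to tool coordinates, whose origin is the TCP and whose axes are the flange's). Camera axes: x right, y down, z forward; pixel columns grow to the right and rows downward; lengths in m; the calibration is good to about 2 mm. A picture is of the moment at which its call begins: read the wrist's pose just before it. camera_params takes no time and is no camera call.
- job_done(): hands the job in; it is judged then, once.
The state is a dict: "time_s": time; "q": joint angles; "qvel": joint speeds; "joint_efforts": joint torques, N m; "position": TCP position; "eef_rot": TCP orientation; "wrist_force": force on the tool from outside, world axes, zero at the start; "torque": the same for the moment, N m; "finger_gap": opening from 0.0 (shut) to 1.0 (fully open); "grip_force": force on a finger pad.
Only numpy, scipy, OpenCV 4.12 (cv2) and the standard library are available. Lean on these libraries where they do the work, as an engineer would, in place of code of your own. Each camera call takes 0.05 s, during which the arm holds its last target. There are 200 camera calls.

### The job

With the pry tool's blade in the front slot, lever the parts case's lid up until it stands fully open, then sort every hinge leaf lying on the bench into the case: left-hand leaves into the left compartment and right-hand leaves into the right one (left and right as seen from the robot; with the base down and the barrel end pointing away from you, a left-hand leaf has its upright flange on the left). When all are in, shut the lid fully. The pry tool must end lying lengthwise on its rubber pad; leave the jar, dish and bottle where they are.

Things in the scene. Friction and masses are not known exactly. Their poses are not given: they have to be found in the camera images.
- case: grey plastic parts case, fixed, outer 122 mm deep (x; -x is the front, to the robot), 275 wide (y), 52 high without lid; floor 4, walls 5 thick. A wall at y = 0 makes two compartments, each 112 (x) by 130 (y), left at +y, right at -y. Pry slot in the top of the front wall: y -40 to +40, z 38 to 52 mm. Origin: centre of the underside; z up.
- left_in (a point): centre of the floor of the left (+y) compartment, axes as the case's
- right_in (a point): centre of the floor of the right (-y) compartment, axes as the case's
- slot (a point): middle of the pry slot in the front face of the case, 45 mm up, 7 mm under the lid's underside; the blade goes in along the case's +x
- hinge_line (a point): middle of the lid's hinge line, on the far (+x) top edge of the case, 52 mm up; the hinge runs along the case's y
- lid (a joint): flat black lid over both compartments, 128 (front to back) x 275 x 6 mm, no handle; shut, its underside is 52 and its top 58 mm up and it overhangs the front wall by 6 mm. 0 shut, grows as the front edge rises, stop at 1.75 rad (leaning a little back). Stiff hinge: it stays at any angle; about 2 N at the front edge moves it.
- lid_edge (a point): middle of the lid's front (free) edge, half way through its thickness, 128 mm from the hinge line; moves with the lid
- pry_tool: loose pry tool lying flat, 166 mm long, about 60 g. White plastic handle x -75 to +25, 18 wide (y), 16 high; flat steel blade 14 wide, 2.5 thick, from x +25 to the tip at x +91 mm, its middle plane 8 mm above the underside. Origin: on the underside of the handle, near the centre of mass; x points to the blade tip, z up.
- pad: black rubber pad for the tool, fixed to the bench in front of the case, 200 mm (its x) by 70 mm (its y) by 4 mm thick. Origin: centre of its underside.
- leaf_l1: left-hand aluminium hinge leaf, 82 x 30 x 36 mm, 90 g, base down at any yaw: base plate 4 thick (x -40 to +34), barrel 16 thick across its +x end (axis along y at x +34, z 8), upright flange 8 thick (y), 36 high along its +y edge (x -38 to +26, its middle at x -6, y +11). Origin: centre of the underside; z up. May be absent.
- leaf_l2: left-hand aluminium hinge leaf, 82 x 30 x 36 mm, 90 g, base down at any yaw: base plate 4 thick (x -40 to +34), barrel 16 thick across its +x end (axis along y at x +34, z 8), upright flange 8 thick (y), 36 high along its +y edge (x -38 to +26, its middle at x -6, y +11). Origin: centre of the underside; z up. May be absent.
- leaf_l3: left-hand aluminium hinge leaf, 82 x 30 x 36 mm, 90 g, base down at any yaw: base plate 4 thick (x -40 to +34), barrel 16 thick across its +x end (axis along y at x +34, z 8), upright flange 8 thick (y), 36 high along its +y edge (x -38 to +26, its middle at x -6, y +11). Origin: centre of the underside; z up. May be absent.
- leaf_r1: right-hand aluminium hinge leaf, 82 x 30 x 36 mm, 90 g, base down at any yaw: base plate 4 thick (x -40 to +34), barrel 16 thick across its +x end (axis along y at x +34, z 8), upright flange 8 thick (y), 36 high along its -y edge (x -38 to +26, its middle at x -6, y -11). Origin: centre of the underside; z up. May be absent.
- leaf_r2: right-hand aluminium hinge leaf, 82 x 30 x 36 mm, 90 g, base down at any yaw: base plate 4 thick (x -40 to +34), barrel 16 thick across its +x end (axis along y at x +34, z 8), upright flange 8 thick (y), 36 high along its -y edge (x -38 to +26, its middle at x -6, y -11). Origin: centre of the underside; z up. May be absent.
- leaf_r3: right-hand aluminium hinge leaf, 82 x 30 x 36 mm, 90 g, base down at any yaw: base plate 4 thick (x -40 to +34), barrel 16 thick across its +x end (axis along y at x +34, z 8), upright flange 8 thick (y), 36 high along its -y edge (x -38 to +26, its middle at x -6, y -11). Origin: centre of the underside; z up. May be absent.
- flux_jar: low white jar, 48 mm across, 28 high; a bystander to leave alone. Origin: centre of its underside.
- screw_dish: white round dish, 68 mm across, 24 high; a bystander to leave alone. Origin: centre of its underside.
- ipa_bottle: clear plastic bottle, 52 mm across, 120 high; a bystander to leave alone. Origin: centre of its underside.
There are look-alikes about, which are no part of the job. Leave any blue or orange look-alike of the leaf_r3 alone.

How it is judged:
By the outcome, as a careful person would: the job done as asked, in the order asked, and still so for the second after the job is handed in, with the robot touching nothing.
Of leaf_l1, leaf_r1, leaf_l2, leaf_r2, leaf_l3, leaf_r3 only 4 to 6 are there at a start; the rules pass over those that are not, and their reading is None.
At some moment in a run one of leaf_l1, leaf_r1, leaf_l2, leaf_r2, leaf_l3, leaf_r3 may be knocked a few centimetres aside while the robot is not near it.
It also fails if it takes over 210 s, if anything falls off the work surface, if the arm or the gripper's body presses on something with over 40 N, if the wrist force passes 120 N, or if a joint passes its speed limit or range.

## Working session

There is one attempt and no reset: what is moved stays moved. The work goes in short steps, Python scripts to look and compute and a shell command to move; the robot and the scene stay as the last step left them, time stands still between calls to the robot, and variables do not carry over. Pictures are saved under pics/ and viewed, at most 14 in all, crops included, and the job is handed in when it is done.

```bash
ls; mkdir -p pics
cat > h.py <<'E'
import numpy as np, cv2, json
from scipy.spatial.transform import Rotation as R
from cell import get_state, camera, camera_params, job_done
def tool():
    s=get_state(); T=np.eye(4); w,x,y,z=s["eef_rot"]; T[:3,:3]=R.from_quat([x,y,z,w]).as_matrix(); T[:3,3]=s["position"]; return T
def snap(name,save=None):
    p=camera_params(name); T=tool()@np.array(p["mount"]) if name=="wrist" else np.array(p["world_from_camera"])
    im,d=camera(name)
    if save: cv2.imwrite("pics/"+save,im[...,::-1])
    return im,d,np.array(p["K"]),T
def cloud(d,K,T):
    v,u=np.mgrid[:d.shape[0],:d.shape[1]]
    P=np.stack([(u-K[0,2])/K[0,0]*d,(v-K[1,2])/K[1,1]*d,d],-1)
    W=P@T[:3,:3].T+T[:3,3]; W[d==0]=np.nan; return W
E
python3 - <<'E'
from h import *
for n in("scene","side"):
    im,d,K,T=snap(n,n+"0.png"); np.savez(n+"0.npz",im=im,d=d,K=K,T=T); print(n,K[0,0],T.round(2).tolist())
print(get_state()); print(tool().round(3)); print(camera_params("wrist"))
E
```

```text
pics
scene 583.4135143555283 [[0.07, 0.69, -0.72, 1.53], [1.0, -0.06, 0.05, -0.06], [-0.01, -0.72, -0.69, 1.05], [0.0, 0.0, 0.0, 1.0]]
side 439.0231394186553 [[0.95, -0.18, 0.25, 0.26], [-0.3, -0.6, 0.74, -0.76], [0.02, -0.78, -0.62, 0.7], [0.0, 0.0, 0.0, 1.0]]
{'time_s': 0.1, 'q': array([ 1.13242340e+00,  4.91503832e-01,  1.55937948e+00, -1.69048621e-05,
        1.09167147e+00, -1.05568191e-01]), 'qvel': array([ 2.25023685e-05, -1.98328203e-03,  3.24492921e-04, -1.82007395e-03,
        1.24389727e-03,  1.43232711e-03]), 'joint_efforts': array([ 3.14429810e-03, -6.13624763e+01, -2.58606845e+01,  6.94011454e-02,
        4.70430823e-02, -3.73524085e-05]), 'position': array([0.20406145, 0.5905339 , 0.21412046]), 'eef_rot': array([-1.22005058e-04,  1.65631623e-01,  9.86187575e-01, -4.65396014e-04]), 'wrist_force': array([ 0.04307785,  1.23747847, -0.73417247]), 'torque': array([-0.0191858 ,  0.02619178,  0.01054743]), 'grip_force': 0.0, 'finger_gap': 1.0011607124065525}
[[-0.945  0.327 -0.     0.204]
 [ 0.327  0.945 -0.001  0.591]
 [ 0.    -0.001 -1.     0.214]
 [ 0.     0.     0.     1.   ]]
{'K': array([[349.46190406,   0.        , 316.78268179],
       [  0.        , 349.46190406, 244.336427  ],
       [  0.        ,   0.        ,   1.        ]]), 'mount': array([[-9.52436512e-04, -9.55675309e-01, -2.94421123e-01,
         8.30425578e-02],
       [ 9.99998971e-01, -5.94241516e-04, -1.30606657e-03,
         3.02690592e-04],
       [ 1.07321832e-03, -2.94422064e-01,  9.55674891e-01,
        -1.69910855e-01],
       [ 0.00000000e+00,  0.00000000e+00,  0.00000000e+00,
         1.00000000e+00]])}
```

```bash
python3 -m creep --help 2>&1 | head -20
```

```text
invalid input: not JSON, or not a number
```

View pics/scene0.png

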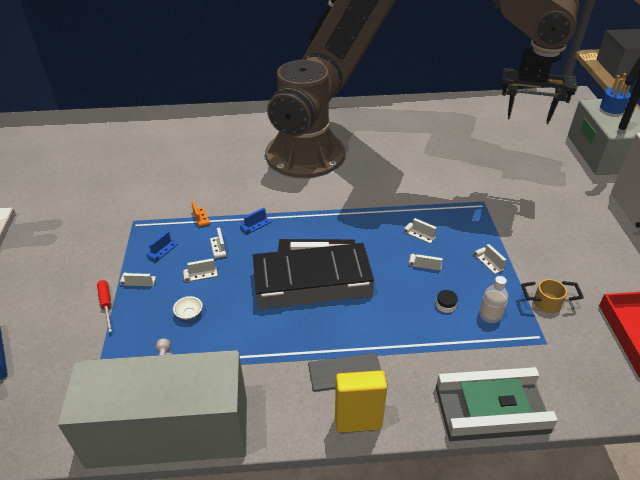

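View pics/side0.png

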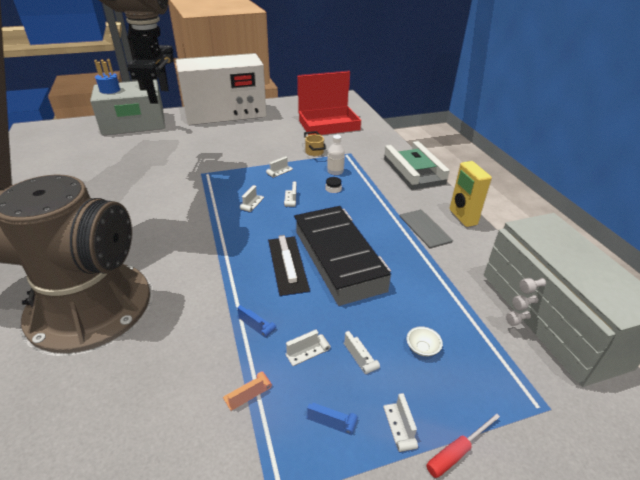

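The scene view shows six white leaves, at (138,280), (200,270), (218,243), (421,230), (426,262) and (491,258). The blue pieces at (162,246) and (255,220) and the orange one at (200,213) are look-alikes. The case is at (312,272), with the tool on its pad behind it as seen here. Next I'll build a top-down map from depth.

```bash
cat >> h.py <<'E'
def topmap(Ws,ims,x0=.3,x1=.9,y0=-.5,y1=.5,s=1000):
    # rows: x decreasing downward (far at top), cols: y decreasing rightwards
    H=np.full((int((x1-x0)*s),int((y1-y0)*s)),-1.); C=np.zeros(H.shape+(3,),np.uint8)
    for W,im in zip(Ws,ims):
        m=np.isfinite(W[...,0]); P=W[m]; c=im[m]
        r=((x1-P[:,0])*s).astype(int); k=((y1-P[:,1])*s).astype(int)
        ok=(r>=0)&(r<H.shape[0])&(k>=0)&(k<H.shape[1])&(P[:,2]<.2)
        r,k,z,c=r[ok],k[ok],P[ok,2],c[ok]; o=np.argsort(z); r,k,z,c=r[o],k[o],z[o],c[o]
        up=z>H[r,k]; H[r[up],k[up]]=z[up]; C[r[up],k[up]]=c[up]
    return H,C
def white(im):
    h=cv2.cvtColor(im,cv2.COLOR_RGB2HSV); return (h[...,1]<60)&(h[...,2]>120)
E
python3 - <<'E'
from h import *
Ws=[];ims=[]
for n in("scene","side"):
    f=np.load(n+"0.npz"); W=cloud(f["d"],f["K"],f["T"]); im=f["im"]; Ws.append(W); ims.append(im)
    m=white(im)&(W[...,2]>.003)&(W[...,2]<.15)&(W[...,0]>.3)&(W[...,0]<1)&(abs(W[...,1])<.5)
    m=cv2.morphologyEx(m.astype(np.uint8),cv2.MORPH_CLOSE,np.ones((3,3)))
    k,L,st,c=cv2.connectedComponentsWithStats(m)
    print(n)
    for i in range(1,k):
        if st[i,4]<60: continue
        P=W[L==i]; P=P[np.isfinite(P[:,0])&(P[:,2]>.003)]
        F=P[P[:,2]>.022]
        print(st[i],P.mean(0).round(3),"zmax",P[:,2].max().round(3),"F",len(F),F.mean(0).round(3) if len(F) else "")
H,C=topmap(Ws,ims)
C=cv2.dilate(C,np.ones((3,3)))
C=cv2.resize(C,(800,480)); cv2.imwrite("pics/top0.png",C[...,::-1])
E
```

```text
scene
[404 223  32  20 207] [0.403 0.274 0.008] zmax 0.022 F 1 [0.378 0.26  0.022]
[119 229  12  35  79] [ 0.379 -0.496  0.004] zmax 0.007 F 0 
[210 228  16  30 255] [ 0.411 -0.251  0.016] zmax 0.042 F 57 [ 0.402 -0.243  0.037]
[290 242  58   8 264] [ 0.437 -0.012  0.02 ] zmax 0.062 F 79 [ 0.441 -0.01   0.026]
[487 244  19  17  66] [0.519 0.444 0.036] zmax 0.04 F 65 [0.52  0.444 0.037]
[475 247  29  27 245] [0.517 0.427 0.008] zmax 0.02 F 0 
[409 254  33  15 138] [0.516 0.263 0.026] zmax 0.042 F 75 [0.525 0.276 0.036]
[188 259  26   6  67] [ 0.492 -0.286  0.037] zmax 0.042 F 67 [ 0.492 -0.286  0.037]
[183 267  35  14 251] [ 0.507 -0.293  0.008] zmax 0.021 F 0 
[116 272  40  13 150] [ 0.519 -0.441  0.025] zmax 0.043 F 78 [ 0.524 -0.437  0.036]
[483 276  25  44 748] [0.702 0.381 0.076] zmax 0.125 F 727 [0.702 0.381 0.077]
[173 296  29  23 508] [ 0.62  -0.31   0.016] zmax 0.031 F 145 [ 0.623 -0.309  0.025]
[437 302  20  10  77] [0.668 0.286 0.012] zmax 0.021 F 0 
[103 306   9  26 108] [ 0.64  -0.489  0.014] zmax 0.02 F 0 
[ 80 339 158  24 479] [ 0.84  -0.325  0.142] zmax 0.153 F 460 [ 0
[... 1628 characters left out ...]
 0.141] zmax 0.15 F 1424 [ 0.853 -0.333  0.141]
[278 235  19  48 394] [0.435 0.002 0.016] zmax 0.024 F 16 [ 0.434 -0.014  0.023]
[486 262  52  64 568] [ 0.826 -0.31   0.064] zmax 0.1 F 562 [ 0.826 -0.31   0.064]
[551 306  31  30  76] [ 0.852 -0.396  0.101] zmax 0.104 F 76 [ 0.852 -0.396  0.101]
[407 327  36  29 788] [ 0.631 -0.305  0.015] zmax 0.027 F 185 [ 0.629 -0.306  0.024]
[286 330  45  36 926] [ 0.407 -0.251  0.016] zmax 0.039 F 262 [ 0.401 -0.246  0.032]
[344 332  36  42 638] [ 0.499 -0.299  0.019] zmax 0.039 F 229 [ 0.492 -0.29   0.033]
[ 384  394   34   58 1144] [ 0.514 -0.446  0.016] zmax 0.039 F 300 [ 0.523 -0.44   0.033]
[468 414  32  25 153] [ 0.642 -0.489  0.015] zmax 0.019 F 0
```

View pics/top0.png

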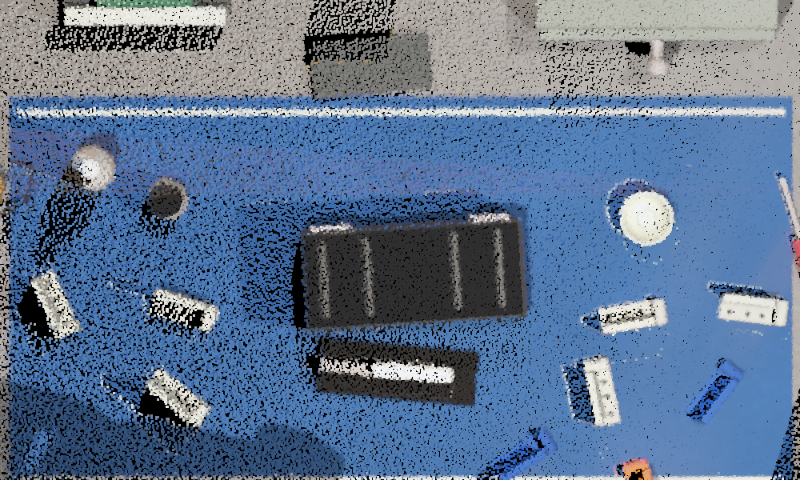

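The map shows the tool blade pointing to +y on the pad, and the case yawed a few degrees. Next I'll fit poses.

```bash
cat >> h.py <<'E'
def fitleaf(P):
    """P: Nx3 points of leaf with z>.003"""
    xy=P[:,:2].astype(np.float32); med=np.median(xy,0); k=np.linalg.norm(xy-med,axis=1)<.055; P=P[k]; xy=xy[k]
    F=P[P[:,2]>.024][:,:2]; fm=F.mean(0)
    (cx,cy),(w,h),_=r=cv2.minAreaRect(xy*1000); B=cv2.boxPoints(r)
    e=[B[1]-B[0],B[2]-B[1]]; a=max(e,key=np.linalg.norm); a=a/np.linalg.norm(a); c=np.array([cx,cy])/1000
    # barrel end: raised points 9..19mm away from flange line, more at one end
    M=P[(P[:,2]>.009)&(P[:,2]<.019)][:,:2]; s=(M-c)@a; n=((s>.026).sum(),(s<-.028).sum())
    # also flange is offset to the -x end (-6)
    sf=(fm-c)@a
    if n[0]<n[1]: a=-a
    nrm=np.array([-a[1],a[0]]); off=(fm-c)@nrm
    return c,np.degrees(np.arctan2(a[1],a[0])),n,-sf*1000 if n[0]>=n[1] else sf*1000,off*1000,sorted((w,h)),fm
E
cat > fit0.py <<'E'
from h import *
Ws=[];Cs=[]
for n in("scene","side"):
    f=np.load(n+"0.npz"); W=cloud(f["d"],f["K"],f["T"]); m=np.isfinite(W[...,0]); Ws.append(W[m]); Cs.append(white(f["im"])[m])
for i,W in enumerate(Ws): # per-cam lid, tool
    wm=Cs[i]
    L=W[(W[:,2]>.05)&(W[:,2]<.066)&(abs(W[:,1])<.2)&(W[:,0]>.45)&(W[:,0]<.66)]
    (c,wh,_)=r=cv2.minAreaRect((L[:,:2]*1000).astype(np.float32)); print("lid",i,np.round(c,1),np.round(wh,1),cv2.boxPoints(r).round(0).tolist(),L[:,2].mean().round(4))
    Hd=W[wm&(W[:,2]>.015)&(W[:,2]<.03)&(abs(W[:,1])<.12)&(W[:,0]>.38)&(W[:,0]<.47)]
    r=cv2.minAreaRect((Hd[:,:2]*1000).astype(np.float32)); print("tool",i,cv2.boxPoints(r).round(0).tolist(),Hd[:,2].mean())
P=np.vstack(Ws);wm=np.concatenate(Cs);B=np.arange(len(P))>=len(Ws[0])
for c in [(.403,.278),(.517,.43),(.518,.265),(.408,-.251),(.5,-.293),(.517,-.443)]:
    for tag,sel in(("both",B>-1),("side",B)):
        k=wm&sel&(P[:,2]>.004)&(P[:,2]<.045)&(np.hypot(P[:,0]-c[0],P[:,1]-c[1])<.06)
        o=fitleaf(P[k]); print(tag,o[0].round(3),"yaw %.1f"%o[1],"barrel",o[2],"sf %.1f off %.1f"%o[3:5],np.round(o[5]),o[6].round(3))
E
python3 fit0.py
```

```text
lid 0 [555.7 -15.6] [142.7 275.5] [[475.0, 117.0], [494.0, -158.0], [636.0, -148.0], [618.0, 127.0]] 0.0589
tool 0 [[421.0, -63.0], [446.0, -65.0], [457.0, 71.0], [431.0, 73.0]] 0.020536823294756812
lid 1 [557.7 -17.3] [136.4 278. ] [[481.0, 117.0], [498.0, -160.0], [635.0, -152.0], [617.0, 126.0]] 0.0581
tool 1 [[421.0, -66.0], [439.0, -68.0], [453.0, 97.0], [435.0, 98.0]] 0.0196474680438178
both [0.402 0.276] yaw -133.2 barrel (np.int64(4), np.int64(65)) sf 6.0 off -10.5 [40. 88.] [0.398 0.288]
side [0.403 0.276] yaw -130.6 barrel (np.int64(2), np.int64(44)) sf 3.7 off -9.9 [32. 86.] [0.398 0.285]
both [0.523 0.433] yaw -156.0 barrel (np.int64(5), np.int64(86)) sf 0.9 off -9.0 [37. 92.] [0.52  0.442]
side [0.518 0.43 ] yaw -156.0 barrel (np.int64(8), np.int64(32)) sf 5.8 off -8.3 [35. 81.] [0.52 0.44]
both [0.506 0.271] yaw -108.6 barrel (np.int64(2), np.int64(70)) sf 6.8 off 16.7 [46. 83.] [0.524 0.272]
side [0.512 0.266] yaw -106.6 barrel (np.int64(0), np.int64(36)) sf 1.6 off 10.6 [28. 78.] [0.522 0.265]
both [ 0.411 -0.253] yaw 11.8 barrel (np.int64(150), np.int64(21)) sf 7.9 off 9.7 [32. 88.] [ 0.401 -0.245]
side [ 0.41  -0.253] yaw 11.8 barrel (np.int64(102), np.int64(19)) sf 7.8 off 9.3 [32. 81.] [ 0.401 -0.245]
both [ 0.504 -0.292] yaw -77.3 barrel (np.int64(179), np.int64(14)) sf 5.8 off -10.8 [38. 84.] [ 0.492 -0.289]
side [ 0.504 -0.292] yaw -80.1 barrel (np.int64(128), np.int64(10)) sf 4.5 off -11.6 [31. 83.] [ 0.492 -0.289]
both [ 0.526 -0.452] yaw -98.0 barrel (np.int64(26), np.int64(101)) sf 12.6 off -4.8 [ 64. 100.] [ 0.523 -0.439]
side [ 0.513 -0.443] yaw -98.0 barrel (np.int64(14), np.int64(174)) sf 5.0 off 9.4 [31. 82.] [ 0.523 -0.44 ]
```

Measurements:

| Leaf | x, y (m) | Yaw | Hand |
|---|---|---|---|
| A | .403, .276 | -131° | right |
| B | .518, .430 | -156° | right |
| C | .512, .266 | -107° | left |
| D | .410, -.253 | 12° | left |
| E | .504, -.292 | -80° | right |
| F | .513, -.443 | -98° | left |

Now I'll go above the tool.

```bash
cat >> h.py <<'E'
def need(x,y,z,ang,pitch=0):
    """print shift in tool axes (cm) [from present axes] and turn (tool z, rad) to reach TCP x,y,z with tool x at ang deg, pointing down"""
    T=tool(); d=T[:3,:3].T@(np.array([x,y,z])-T[:3,3])*100
    a=np.radians(ang); X=np.array([np.cos(a),np.sin(a),0]); Z=np.array([0,0,-1.]); G=np.stack([X,np.cross(Z,X),Z],1)
    rv=R.from_matrix(T[:3,:3].T@G).as_rotvec()
    s=get_state()
    print("shift cm",d.round(2),"turn",rv.round(3),"| after turn shift",(G.T@(np.array([x,y,z])-T[:3,3])*100).round(2),"| now",T[:3,3].round(4),"F",s["wrist_force"].round(1),"gap",round(s["finger_gap"]*95,1),"t",round(s["time_s"],1))
E
python3 -m creep '[[-4,0,-0.4,0,0,0,-1],[-4,0,-0.4,0,0,0,-1],[-4,0,-0.4,0,0,0,-1],[-4,0,-0.4,0,0,0,-1],[-4,0,-0.4,0,0,0,-1],[-4,0,-0.4,0,0,0,-1],[-4,0,-0.4,0,0,0,-1],[-4,0,-0.4,0,0,0,-1],[-4,0,-0.4,0,0,0,-1],[-4,0,0,0,0,0,-1]]'
python3 -m creep '[[0,-4,0,0,0,0,-1],[0,-4,0,0,0,0,-1],[0,-4,0,0,0,0,-1],[0,-4,0,0,0,0,-1],[0,-4,0,0,0,0,-1],[0,-4,0,0,0,0,-1],[0,-4,0,0,0,0,-1],[0,-4,0,0,0,0,-1],[0,-4,0,0,0,0,-1],[0,-4,0,0,0,0,-1]]'
python3 -m creep '[[0,-4,0,0,0,0,-1],[0,-3.5,0,0,0,0,-1],[0,0,0,0,0,0.12,-1],[0,0,0,0,0,0.12,-1],[0,0,0,0,0,0.12,-1],[0,0,0,0,0,0.12,-1],[0,0,0,0,0,0.12,-1],[0,0,0,0,0,0.12,-1],[0,0,0,0,0,0.12,-1],[0,0,0,0,0,0.12,-1]]'
python3 -m creep '[[0,0,0,0,0,0.12,-1],[0,0,0,0,0,0.12,-1],[0,0,0,0,0,0.12,-1],[0,0,0,0,0,0,-1],[0,0,0,0,0,0,-1],[0,0,0,0,0,0,-1]]'
python3 -c "
from h import *
need(.437,.008,.25,85.3); im,d,K,T=snap('wrist','w1.png'); np.savez('w1.npz',im=im,d=d,K=K,T=T)"
```

```text
time_s: 0.93
position: [0.5841, 0.4591, 0.2512]
eef_rot: [0.0, 0.166, 0.986, 0.0]
wrist_force: [0.4, 0.8, 0.3]
finger_gap: 1.001
grip_force: 0.0
time_s: 1.77
position: [0.4504, 0.0805, 0.2505]
eef_rot: [-0.0, 0.165, 0.986, 0.0]
wrist_force: [1.0, -0.3, 0.2]
finger_gap: 0.999
grip_force: 0.0
time_s: 2.6
position: [0.4269, 0.0111, 0.2505]
eef_rot: [-0.0, 0.605, 0.796, -0.0]
wrist_force: [0.4, -0.2, 0.5]
finger_gap: 1.002
grip_force: 0.0
time_s: 3.1
position: [0.427, 0.0111, 0.2505]
eef_rot: [-0.0, 0.734, 0.679, -0.0]
wrist_force: [0.2, -0.4, -0.5]
finger_gap: 1.004
grip_force: 0.0
shift cm [-0.23  1.03  0.05] turn [-0.    -0.     0.004] | after turn shift [-0.23  1.03  0.05] | now [0.427  0.0111 0.2505] F [ 0.2 -0.4 -0.5] gap 95.4 t 3.1
```

View pics/w1.png

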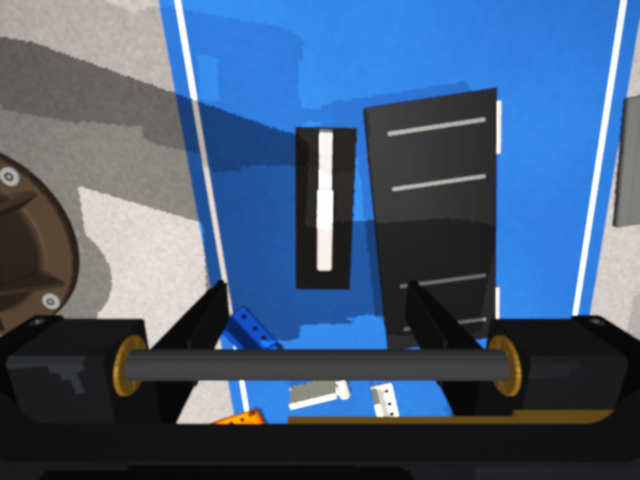

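The wrist view shows the tool at (325,130)–(325,270) on the pad, and the lid with its left-end corners at (365,108) and (497,88). I'll turn these into positions.

```bash
cat >> h.py <<'E'
def ray(u,v,K,T,z):
    d=T[:3,:3]@np.array([(u-K[0,2])/K[0,0],(v-K[1,2])/K[1,1],1.]); return T[:3,3]+d*(z-T[2,3])/d[2]
E
python3 - <<'E'
from h import *
f=np.load("w1.npz"); im,d,K,T=[f[k] for k in("im","d","K","T")]
W=cloud(d,K,T)
v=im.max(2); m=(white(im))&(np.arange(480)[:,None]>110)&(np.arange(480)[:,None]<285)&(np.arange(640)>305)&(np.arange(640)<345)
k,L,st,_=cv2.connectedComponentsWithStats(m.astype(np.uint8)); print(st[1:])
vv,uu=np.nonzero(m)
for a,b,z in((vv.min(),vv.min()+6,.012),(vv.max()-6,vv.max(),.020),(215,225,.02)):
    q=(vv>=a)&(vv<=b); u0,u1=uu[q].min(),uu[q].max(); 
    print("tool row",a,b,[ray(x,(a if a==vv.min() else b),K,T,z).round(4).tolist() for x in(u0,(u0+u1)/2,u1)])
# pad
pm=(v<45)&(np.arange(640)>285)&(np.arange(640)<360)&(np.arange(480)[:,None]>115)&(np.arange(480)[:,None]<300)
pm|=m; pm=cv2.morphologyEx(pm.astype(np.uint8),cv2.MORPH_CLOSE,np.ones((7,7)))
c=max(cv2.findContours(pm,0,1)[0],key=cv2.contourArea); B=cv2.boxPoints(cv2.minAreaRect(c)); P=np.array([ray(*b,K,T,.004)[:2] for b in B]); print("pad",P.round(3).tolist(),"c",P.mean(0).round(4))
# lid via depth
L=W[(W[...,2]>.05)&(W[...,2]<.066)]; L=L[(abs(L[:,1])<.2)&(L[:,0]>.46)&(L[:,0]<.7)]
q=L[:,:2]
for y0,y1 in((-.1,-.08),(-.02,0),(.05,.07),(.09,.105)):
    s=q[(q[:,1]>y0)&(q[:,1]<y1)]; print((y0+y1)/2,np.percentile(s[:,0],[.5,99.5]).round(4),len(s))
print("maxy",np.percentile(q[:,1],99.8),L[:,2].mean())
print("corners",[ray(*p,K,T,.058).round(4).tolist() for p in((365,108),(497,88),(387,348))])
E
```

```text
[[ 316  130   18  141 2179]]
tool row 130 136 [[0.4359, 0.1012, 0.012], [0.4436, 0.1006, 0.012], [0.4514, 0.1, 0.012]]
tool row 264 270 [[0.4219, -0.0616, 0.02], [0.4304, -0.0623, 0.02], [0.439, -0.063, 0.02]]
tool row 215 225 [[0.4252, -0.0049, 0.02], [0.4346, -0.0057, 0.02], [0.444, -0.0064, 0.02]]
pad [[0.411, 0.104], [0.477, 0.099], [0.467, -0.095], [0.392, -0.089]] c [0.4369 0.0048]
-0.09 [0.4945 0.6277] 1408
-0.01 [0.4895 0.6165] 2165
0.060000000000000005 [0.4849 0.6161] 2598
0.0975 [0.4828 0.6158] 2175
maxy 0.12344344017025476 0.05800572091557887
corners [[0.4826, 0.117, 0.058], [0.6088, 0.1249, 0.058], [0.4985, -0.1529, 0.058]]
```

Case centre is about (.558,-.016), yaw 3.5°. The tool origin is about (.4364,.011), yaw 85.4°. I'll close the fingers part-way so they clear the lid, then descend.

```bash
python3 -m creep '[[0.25,0.95,0,0,0,0,0.2],[0,0,4,0,0,0,0.2],[0,0,4,0,0,0,0.2],[0,0,4,0,0,0,0.2],[0,0,4,0,0,0,0.2],[0,0,3,0,0,0,0.2],[0,0,2,0,0,0,0.2],[0,0,2,0,0,0,0.2],[0,0,0,0,0,0,0.2],[0,0,0,0,0,0,0.2]]'
python3 -c "
from h import *
need(.4365,.013,.0065,85.4)"
```

```text
time_s: 3.98
position: [0.4369, 0.0129, 0.0201]
eef_rot: [-0.001, 0.735, 0.678, -0.001]
wrist_force: [0.5, 1.4, -0.1]
finger_gap: 0.414
grip_force: 0.0
shift cm [ 0.   -0.03  1.36] turn [-0.002 -0.    -0.001] | after turn shift [ 0.   -0.04  1.36] | now [0.4369 0.0129 0.0201] F [ 0.5  1.4 -0.1] gap 39.3 t 4.0
```

```bash
python3 -m creep '[[0,0,1,0,0,0,0.2],[0,0,0.35,0,0,0,0.2],[0,0,0,0,0,0,0.2],[0,0,0,0,0,0,1],[0,0,0,0,0,0,1],[0,0,0,0,0,0,1],[0,0,0,0,0,0,1],[0,0,0,0,0,0,1],[0,0,0,0,0,0,1]]' 50
python3 -m creep '[[0,0,-3,0,0,0,1],[0,0,-4,0,0,0,1],[0,0,-4,0,0,0,1],[-3,0,0,0,0,0,1],[0,0,0,0,0,0.12,1],[0,0,0,0,0,0.12,1],[0,0,0,0,0,0.12,1],[0,0,0,0,0,0.12,1],[0,0,0,0,0,0.12,1],[0,0,0,0,0,0.12,1]]'
python3 -m creep '[[0,0,0,0,0,0.12,1],[0,0,0,0,0,0.12,1],[0,0,0,0,0,0.12,1],[0,0,0,0,0,0.12,1],[0,0,0,0,0,0.12,1],[0,0,0,0,0,0.11,1],[0,0,0,0,0,0,1],[0,0,0,0,0,0,1],[0,0,0,0,0,0,1]]'
python3 - <<'E'
from h import *
need(.39,-.0264,.120,3.5)
im,d,K,T=snap("wrist","w2.png"); np.savez("w2.npz",im=im,d=d,K=K,T=T)
E
```

```text
time_s: 4.73
position: [0.4369, 0.0129, 0.0076]
eef_rot: [0.0, 0.735, 0.678, 0.0]
wrist_force: [0.2, -0.8, 7.0]
finger_gap: 0.184
grip_force: 50.0
time_s: 5.57
position: [0.4341, -0.0171, 0.1172]
eef_rot: [-0.0, 0.928, 0.372, -0.0]
wrist_force: [0.6, -0.4, -1.3]
finger_gap: 0.183
grip_force: 50.0
time_s: 6.32
position: [0.4342, -0.0171, 0.1172]
eef_rot: [-0.0, 1.0, 0.031, -0.0]
wrist_force: [0.2, 0.9, -0.7]
finger_gap: 0.185
grip_force: 50.0
shift cm [-4.47  0.66 -0.28] turn [-0.     0.     0.001] | after turn shift [-4.47  0.66 -0.28] | now [ 0.4342 -0.0171  0.1172] F [ 0.2  0.9 -0.7] gap 17.6 t 6.3
```

View pics/w2.png

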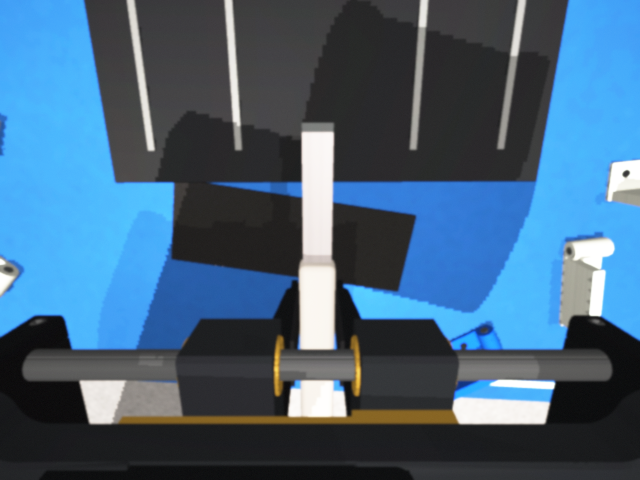

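The tool is held straight, with the blade tip at (318,125) and the lid front edge level at row 181. I'll check the tip offset and back off.

```bash
python3 -m creep '[[-2,0.3,0,0,0,0,1],[-1.7,0.3,0,0,0,0,1],[0,0,0,0,0,0,1],[0,0,0,0,0,0,1]]'
python3 - <<'E'
from h import *
f=np.load("w2.npz"); im,d,K,T=[f[k] for k in("im","d","K","T")]; W=cloud(d,K,T)
Tt=T@np.linalg.inv(np.array(camera_params("wrist")["mount"]))
for r in(128,135,160,200,240,258,275):
    p=W[r,314:324]; print(r,(np.linalg.inv(Tt)@np.append(np.nanmedian(p,0),1))[:3].round(4))
print("edge",[W[186,u].round(3).tolist() for u in (150,)], [ray(u,181,K,T,.058).round(4).tolist() for u in(120,318,538)])
need(.385,-.0264,.120,3.5)
E
```

```text
time_s: 6.7
position: [0.3976, -0.0254, 0.1173]
eef_rot: [-0.0, 1.0, 0.03, 0.0]
wrist_force: [0.8, -0.8, -1.3]
finger_gap: 0.185
grip_force: 50.0
128 [ 0.0876  0.0008 -0.0056]
135 [ 0.0846  0.0008 -0.0053]
160 [ 0.0737  0.0006 -0.0053]
200 [ 0.0552  0.0008 -0.0054]
240 [ 0.0355  0.0011 -0.0053]
258 [ 0.0262  0.0009 -0.0057]
275 [ 0.0196  0.0008 -0.0121]
edge [[0.471, 0.121, 0.001]] [[0.4827, 0.1139, 0.058], [0.4906, -0.0144, 0.058], [0.4994, -0.1572, 0.058]]
shift cm [-1.26  0.03 -0.27] turn [-0.    -0.    -0.001] | after turn shift [-1.26  0.03 -0.27] | now [ 0.3976 -0.0254  0.1173] F [ 0.8 -0.8 -1.3] gap 17.5 t 6.7
```

```bash
python3 -m creep '[[-1,0,0,0,0,0,1],[0,0,0,0,0,0,1],[0,0,2,0,0,0,1],[0,0,2,0,0,0,1],[0,0,2,0,0,0,1],[0,0,1.6,0,0,0,1],[0,0,0,0,0,0,1],[0,0,0,0,0,0,1]]'
python3 - <<'E'
from h import *
need(.449,-.0226,.041,3.5); snap("side","s1.png")
im=cv2.imread("pics/s1.png")[180:340,220:420]; cv2.imwrite("pics/s1c.png",cv2.resize(im,None,fx=3,fy=3))
E
```

```text
time_s: 7.37
position: [0.3875, -0.0257, 0.0408]
eef_rot: [-0.0, 1.0, 0.03, -0.001]
wrist_force: [-0.1, -0.7, -1.2]
finger_gap: 0.184
grip_force: 50.0
shift cm [ 6.15  0.06 -0.03] turn [-0.001  0.002 -0.002] | after turn shift [ 6.15  0.07 -0.02] | now [ 0.3875 -0.0257  0.0408] F [-0.1 -0.7 -1.2] gap 17.5 t 7.4
```

View pics/s1c.png

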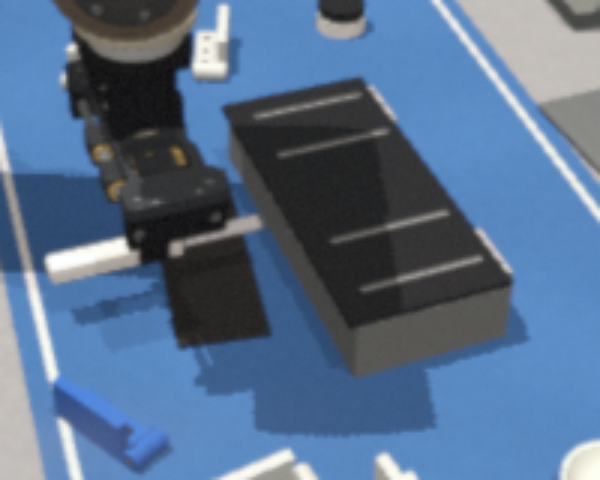

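The crop shows the blade level, with its tip at (262,222) in front of the slot. I'll insert it and start lifting.

```bash
python3 -m creep '[[1,0,0,0,0,0,1],[1,0,0,0,0,0,1],[1,0,0,0,0,0,1],[1,0,0,0,0,0,1],[1,0,0,0,0,0,1],[1,0,0,0,0,0,1],[0,0,0,0,0,0,1],[0,0,0,0,0,0,1]]' 60
python3 -m creep '[[0,0,-0.5,0,0,0,1],[0,0,-0.5,0,0,0,1],[0,0,-0.5,0,0,0,1],[0,0,-0.5,0,0,0,1],[0,0,0,0,0,0,1]]'
python3 -c "
from h import *
need(.449,-.0226,.041,3.5)"
```

```text
time_s: 8.08
position: [0.4378, -0.0203, 0.0396]
eef_rot: [-0.002, 0.999, 0.03, -0.012]
wrist_force: [-37.0, -0.5, 1.1]
finger_gap: 0.182
grip_force: 59.4
time_s: 8.5
position: [0.4457, -0.0217, 0.0617]
eef_rot: [-0.001, 1.0, 0.03, -0.003]
wrist_force: [-12.0, 0.9, -0.9]
finger_gap: 0.17
grip_force: 59.9
shift cm [0.33 0.11 2.07] turn [-0.001  0.005 -0.002] | after turn shift [0.32 0.11 2.07] | now [ 0.4457 -0.0217  0.0617] F [-12.    0.9  -0.9] gap 16.1 t 8.5
```

Run:
```python
from h import *
snap("side","s2.png"); snap("wrist","w3.png")
a=cv2.resize(cv2.imread("pics/s2.png")[180:340,220:400],None,fx=2.2,fy=3); b=cv2.resize(cv2.imread("pics/w3.png"),(400,300)); b=cv2.copyMakeBorder(b,0,180,0,0,0)
cv2.imwrite("pics/c3.png",np.hstack([a,b]))
```

```text
(no output)
```

View pics/c3.png

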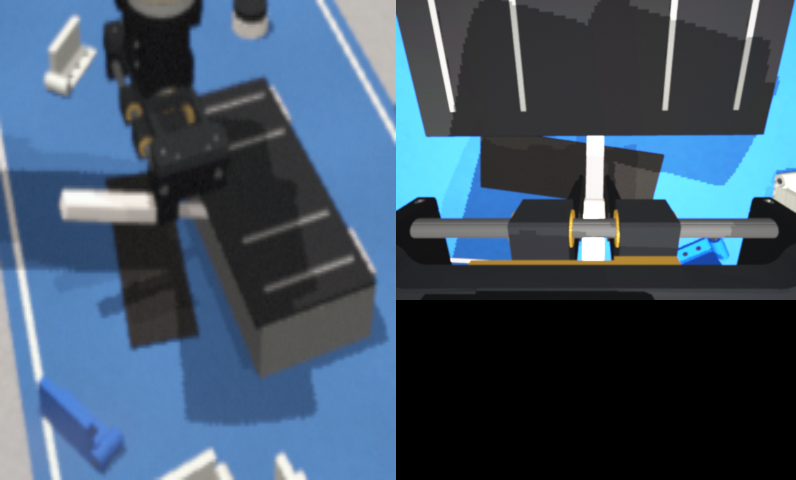

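The blade must have hit the compartments' divider at y=0, so the tool slid back a little in the grip. I need to enter off-centre. First I'll measure the slip and the lid angle.

```bash
cat >> h.py <<'E'
YC=np.radians(3.5); C0=np.array([.5577,-.0161,0]); CR=np.array([[np.cos(YC),np.sin(YC),0],[-np.sin(YC),np.cos(YC),0],[0,0,1]])
def tocase(W): return (W-C0)@CR.T
def fromcase(p): return np.array(p)@CR+C0
def lidangle(W,im,ylim=(-.12,.12)):
    P=tocase(W); v=im.max(2)
    m=(v<110)&(abs(P[...,1])<.135)&(P[...,1]>ylim[0])&(P[...,1]<ylim[1])&(P[...,2]>.054)&(P[...,0]>-.08)&(P[...,0]<.1)&(P[...,2]<.2)
    p=P[m]; A=np.c_[p[:,0]-.061,np.ones(len(p))]; s=np.linalg.lstsq(A,p[:,2],rcond=None)[0]; return np.degrees(np.arctan(-s[0])),len(p),s[1],np.percentile(p[:,0],1),np.percentile(p[:,2],99)
E
python3 - <<'E'
from h import *
im,d,K,T=snap("wrist"); W=cloud(d,K,T); print(lidangle(W,im))
Tt=T@np.linalg.inv(np.array(camera_params("wrist")["mount"]))
Q=(W-Tt[:3,3])@Tt[:3,:3]
for r in range(218,330,8): print(r,np.nanmedian(Q[r,314:322],0).round(4),end=" ")
need(.4457,-.0217,.0396,3.5); print(tocase(tool()[:3,3]))
E
```

```text
(np.float64(30.265215873564003), 117994, np.float64(0.019942538841456647), np.float64(-0.07920826919631359), np.float64(0.16279356789338287))
218 [0.0433 0.0004 0.0087] 226 [0.0393 0.0004 0.0077] 234 [0.0353 0.0004 0.0062] 242 [0.0313 0.0004 0.005 ] 250 [0.0276 0.0004 0.0029] 258 [0.0234 0.0004 0.0024] 266 [0.0193 0.0004 0.0015] 274 [ 0.0154  0.0004 -0.    ] 282 [ 0.0114  0.0004 -0.0012] 290 [ 0.0073  0.0004 -0.0021] 298 [ 0.0032  0.0003 -0.0033] 306 [-0.0008  0.0003 -0.0045] 314 [-0.0049  0.0003 -0.0056] 322 [-0.0057  0.0003 -0.0124] shift cm [0.04 0.01 2.16] turn [-0.001  0.006 -0.002] | after turn shift [0.03 0.01 2.16] | now [ 0.4454 -0.0216  0.0612] F [-11.7   0.2  -1.3] gap 16.0 t 8.7
[-0.11239819  0.0013549   0.06118601]
```

The tool slid back about 30 mm and pitched tip-down about 0.29 rad. I'll back out, lay it on the pad levelled, and regrip.

```bash
python3 -m creep '[[-1,0,0,0,0,0,1],[-1.5,0,0,0,0,0,1],[-2,0,0,0,0,0,1],[0,0,-2,0,0,0,1],[0,0,-3,0,0,0,1],[1,0,-1,0,0,0,1],[1,0,0,0,0,0,1],[1,0,0,0,0,-0.12,1],[1,0,0,0,0,-0.12,1],[0,0,0,0,0,-0.12,1]]'
python3 -m creep '[[0,0,0,0,0,-0.12,1],[0,0,0,0,0,-0.12,1],[0,0,0,0,0,-0.12,1],[0,0,0,0,0,-0.12,1],[0,0,0,0,0,-0.12,1],[0,0,0,0,0,-0.12,1],[0,0,0,0,0,-0.12,1],[0,0,0,0,0,-0.12,1],[0,0,0,0,0,-0.11,1],[0,0,0,0,0,0,1]]'
python3 -m creep '[[0,0,0,0,0.1,0,1],[0,0,0,0,0.1,0,1],[0,0,0,0,0.09,0,1],[0,0,0,0,0,0,1],[0,0,0,0,0,0,1]]'
cat > q.py <<'E'
from h import *
im,d,K,T=snap("wrist","w4.png"); W=cloud(d,K,T)
Tt=T@np.linalg.inv(np.array(camera_params("wrist")["mount"])); print(Tt[:3,3].round(4), Tt[:3,:3].round(3).tolist())
m=white(im); m[:,:270]=0; m[:,370:]=0
for r in range(20,330,12):
    u=np.nonzero(m[r])[0]
    if 8<len(u)<70: print(r,len(u),W[r,int(np.median(u))].round(4),end="; ")
print(lidangle(*[W,im]))
E
python3 q.py
```

```text
time_s: 9.48
position: [0.4449, -0.0214, 0.1209]
eef_rot: [0.0, 0.978, 0.211, 0.001]
wrist_force: [-0.4, -0.1, -0.6]
finger_gap: 0.172
grip_force: 60.0
time_s: 10.32
position: [0.4431, -0.0213, 0.1206]
eef_rot: [0.0, 0.734, 0.679, 0.0]
wrist_force: [0.0, 0.1, -1.1]
finger_gap: 0.171
grip_force: 60.0
time_s: 10.73
position: [0.4425, -0.0224, 0.1205]
eef_rot: [-0.098, 0.73, 0.669, 0.105]
wrist_force: [-0.1, 0.1, -1.1]
finger_gap: 0.169
grip_force: 60.0
[ 0.4425 -0.0224  0.1205] [[0.084, 0.996, 0.023], [0.955, -0.087, 0.283], [0.284, -0.002, -0.959]]
200 30 [0.4492 0.0291 0.1329]; 212 29 [0.4486 0.0233 0.1318]; 224 29 [0.4481 0.0173 0.1305]; 236 28 [0.4471 0.0113 0.1299]; 248 28 [0.4466 0.0053 0.1291]; 260 28 [ 0.4455 -0.0008  0.1289]; 272 28 [ 0.445  -0.007   0.1274]; 284 27 [ 0.4444 -0.0132  0.1277]; 296 28 [ 0.4434 -0.0194  0.1265]; 308 27 [ 0.4428 -0.0257  0.1262]; 320 31 [ 0.4423 -0.0315  0.1281]; (np.float64(3.371500389927441), 45601, np.float64(0.05677326404815507), np.float64(-0.06710078088155128), np.float64(0.062324085307750576))
```

View pics/w4.png

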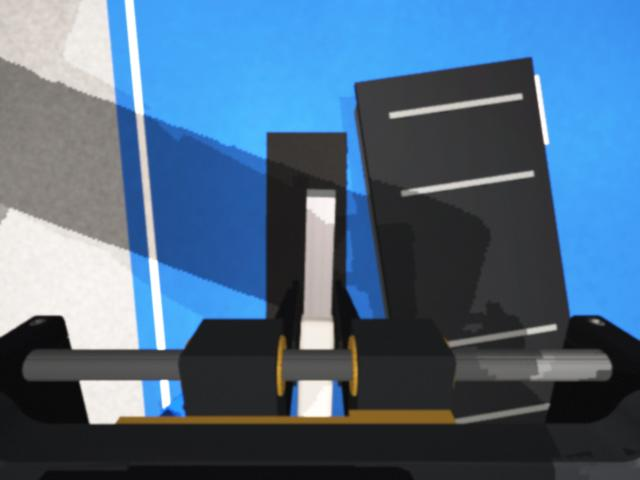

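```bash
python3 -m creep '[[0,0,0,0,-0.12,0,1],[2.1,-0.5,0,0,0,0,1],[2,-0.5,0,0,0,0,1],[0,0,3,0,0,0,1],[0,0,3,0,0,0,1],[0,0,2.5,0,0,0,1],[0,0,1.5,0,0,0,1],[0,0,0.5,0,0,0,1],[0,0,0,0,0,0,1],[0,0,0,0,0,0,1]]'
python3 q.py
```

```text
time_s: 11.62
position: [0.4375, 0.0378, 0.0251]
eef_rot: [-0.057, 0.733, 0.675, 0.062]
wrist_force: [-0.2, -0.5, 0.3]
finger_gap: 0.173
grip_force: 60.0
[0.4375 0.0378 0.0251] [[0.08, 0.997, 0.014], [0.982, -0.081, 0.168], [0.169, 0.0, -0.986]]
200 30 [0.4439 0.0905 0.03  ]; 212 29 [0.4434 0.0845 0.0305]; 224 29 [0.4429 0.0786 0.032 ]; 236 28 [0.4419 0.0723 0.0289]; 248 29 [0.4414 0.0664 0.0307]; 260 28 [0.4404 0.06   0.0291]; 272 28 [0.4399 0.0542 0.0314]; 284 28 [0.4388 0.0479 0.0309]; 296 28 [0.4383 0.0415 0.0307]; 308 27 [0.4378 0.035  0.0303]; 320 32 [0.4369 0.03   0.0345]; (np.float64(34.96940648839233), 60172, np.float64(0.015220356693299901), np.float64(-0.07849659458964928), np.float64(0.14814576465991205))
```

```bash
python3 -m creep '[[-0.1,0,0.8,0,0,0,1],[-0.15,0,0.7,0,0,0,1],[0,0,0.15,0,0,0,1],[0,0,0,0,0,0,1],[0,0,0,0,0,0,0.2],[0,0,0,0,0,0,0.2],[0,0,0,0,0,0,0.2],[0,0,0,0,0,0,0.2]]'
python3 -m creep '[[0,0,-3,0,0,0,0.2],[0,0,-3,0,-0.085,0,0.2],[0,0,0,0,-0.085,0,0.2],[-2,0,-4,0,0,0,0.2],[-2,0,-3,0,0,0,0.2],[0,0,0,0,0,0,0.2],[0,0,0,0,0,0,0.2]]'
sed -i 's/w4.png/w5.png/' q.py; python3 q.py
```

```text
time_s: 12.33
position: [0.4373, 0.0377, 0.0079]
eef_rot: [-0.058, 0.733, 0.675, 0.062]
wrist_force: [0.5, -0.4, 0.4]
finger_gap: 0.375
grip_force: 0.0
time_s: 12.92
position: [0.4335, -0.0118, 0.1264]
eef_rot: [-0.011, 0.735, 0.678, 0.013]
wrist_force: [-0.1, -0.5, -0.3]
finger_gap: 0.398
grip_force: 0.0
[ 0.4335 -0.0118  0.1264] [[0.082, 0.997, 0.003], [0.996, -0.082, 0.034], [0.034, 0.0, -0.999]]
116 19 [0.4441 0.0903 0.0126]; 128 19 [0.4434 0.0815 0.0136]; 140 19 [0.4419 0.0726 0.0133]; 152 18 [0.4404 0.0636 0.013 ]; 164 18 [0.4396 0.0544 0.0128]; 176 18 [0.4388 0.0451 0.0135]; 188 18 [0.4372 0.0355 0.0128]; 200 23 [0.4365 0.0267 0.0193]; 212 23 [0.4357 0.0171 0.0201]; 224 23 [0.4349 0.0071 0.0194]; 236 23 [ 0.4333 -0.0024  0.0212]; 248 23 [ 0.4323 -0.0131  0.0194]; 260 23 [ 0.4315 -0.0233  0.0201]; 272 22 [ 0.4298 -0.0335  0.0211]; 284 23 [ 0.4288 -0.0447  0.0198]; 296 22 [ 0.4271 -0.0553  0.0207]; 308 20 [ 0.4261 -0.0667  0.0203]; (np.float64(1.356269241077446), 45902, np.float64(0.058019167688393006), np.float64(-0.06740123042296003), np.float64(0.06200188345757435))
```

View pics/w5.png

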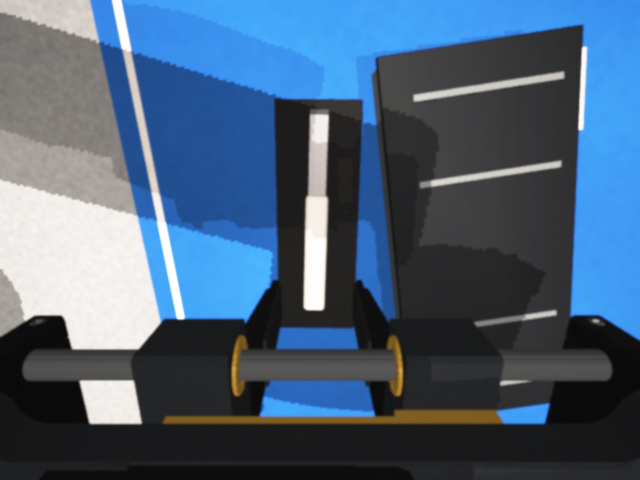

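The tool lies flat on the pad, at (315,110)–(315,310). I'll regrip near its origin.

```bash
python3 -m creep '[[1.4,0,0,0,-0.034,0.032,0.2],[0,0,4,0,0,0,0.2],[0,0,4,0,0,0,0.2],[0,0,2.5,0,0,0,0.2],[0,0,1,0,0,0,0.2],[0,0,0.4,0,0,0,0.2],[0,0,0,0,0,0,0.2]]'
python3 -m creep '[[0,0,0,0,0,0,1],[0,0,0,0,0,0,1],[0,0,0,0,0,0,1],[0,0,0,0,0,0,1],[0,0,0,0,0,0,1],[0,0,0,0,0,0,1]]' 60
python3 -m creep '[[0,0,-3,0,0,0,1],[0,0,-4,0,0,0,1],[0,0,-4,0,0,0,1],[0,0,0,0,0,0.12,1],[0,0,0,0,0,0.12,1],[0,0,0,0,0,0.12,1],[0,0,0,0,0,0.12,1],[0,0,0,0,0,0.12,1],[0,0,0,0,0,0.12,1],[0,0,0,0,0,0.12,1]]'
python3 -m creep '[[0,0,0,0,0,0.12,1],[0,0,0,0,0,0.12,1],[0,0,0,0,0,0.12,1],[0,0,0,0,0,0.12,1],[0,0,0,0,0,0.1,1],[0,0,0,0,0,0.1,1],[0,0,0,0,0,0,1],[0,0,0,0,0,0,1]]'
python3 - <<'E'
from h import *
im,d,K,T=snap("wrist"); W=cloud(d,K,T)
Tt=T@np.linalg.inv(np.array(camera_params("wrist")["mount"])); Q=(W-Tt[:3,3])@Tt[:3,:3]
m=white(im);m[:,:290]=0;m[:,350:]=0
for r in range(100,300,14):
    u=np.nonzero(m[r])[0]
    if 8<len(u)<60: print(r,Q[r,int(np.median(u))].round(4),end=";")
print(lidangle(W,im)); 
p=fromcase([-.16,-.022,.12]); print(p); need(p[0],p[1],.12,3.5)
E
```

```text
time_s: 13.55
position: [0.4324, 0.0034, 0.0053]
eef_rot: [-0.003, 0.746, 0.666, -0.002]
wrist_force: [0.7, 0.2, 0.3]
finger_gap: 0.401
grip_force: 0.0
time_s: 14.05
position: [0.4338, 0.0028, 0.0069]
eef_rot: [-0.001, 0.746, 0.666, -0.001]
wrist_force: [0.1, 0.2, 2.7]
finger_gap: 0.181
grip_force: 60.0
time_s: 14.88
position: [0.434, 0.0027, 0.1168]
eef_rot: [-0.001, 0.954, 0.301, -0.002]
wrist_force: [0.4, -0.1, -0.8]
finger_gap: 0.185
grip_force: 60.0
time_s: 15.55
position: [0.434, 0.0027, 0.1167]
eef_rot: [-0.0, 1.0, -0.029, -0.002]
wrist_force: [0.1, -1.1, -0.8]
finger_gap: 0.184
grip_force: 60.0
128 [ 0.0876 -0.0004 -0.0054];142 [ 0.0816 -0.0004 -0.0062];156 [ 0.0756 -0.0004 -0.007 ];170 [ 0.0693 -0.0004 -0.0068];184 [ 0.0627 -0.0004 -0.005 ];198 [ 0.0563 -0.0004 -0.0061];212 [ 0.0496  0.0001 -0.0062];226 [ 0.0429 -0.0004 -0.0067];240 [ 0.0359 -0.0004 -0.0069];254 [ 0.0286 -0.0004 -0.0064];268 [ 0.0236 -0.0004 -0.0126];282 [ 0.0166 -0.0005 -0.0134];296 [ 0.0091 -0.0005 -0.0131];(np.float64(3.444569963113302), 65516, np.float64(0.05575438069270982), np.float64(-0.06605688011831803), np.float64(0.06215819319710426))
[ 0.3993415  -0.04782673  0.12      ]
shift cm [-3.17  5.25 -0.32] turn [-0.001  0.004 -0.119] | after turn shift [-3.77  4.83 -0.33] | now [0.434  0.0027 0.1167] F [ 0.2  0.1 -1.4] gap 17.2 t 15.6
```

```bash
python3 -m creep '[[0,0,0,0,0,-0.12,1],[-2.2,2.4,0,0,0,0,1],[-2.2,2.4,0,0,0,0,1],[0,0,0,0,0,0,1],[0,0,2,0,0,0,1],[0,0,2,0,0,0,1],[0,0,2,0,0,0,1],[0,0,1.6,0,0,0,1],[0,0,0,0,0,0,1]]'
python3 -m creep '[[0.8,0,0,0,0,0,1],[0.8,0,0,0,0,0,1],[0.8,0,0,0,0,0,1],[0,0,0,0,0,0,1]]'
python3 -c "
from h import *
print(tocase(tool()[:3,3])); need(.44,-.04,.04,3.5)"
```

```text
time_s: 16.35
position: [0.392, -0.0474, 0.0389]
eef_rot: [-0.001, 1.0, 0.03, -0.003]
wrist_force: [-0.0, -0.4, -0.0]
finger_gap: 0.186
grip_force: 60.0
time_s: 16.68
position: [0.4193, -0.0465, 0.0417]
eef_rot: [0.0, 1.0, 0.03, 0.0]
wrist_force: [0.0, 0.5, -1.0]
finger_gap: 0.187
grip_force: 60.0
[-0.14001102 -0.02188825  0.04166978]
shift cm [ 2.11 -0.53  0.17] turn [ 0.     0.    -0.002] | after turn shift [ 2.11 -0.52  0.17] | now [ 0.4193 -0.0465  0.0417] F [ 0.   0.5 -1. ] gap 17.8 t 16.7
```

```bash
python3 -m creep '[[0.9,0,0,0,0,0,1],[0.9,0,0,0,0,0,1],[0.9,0,0,0,0,0,1],[0.7,0,0,0,0,0,1],[0,0,0,0,0,0,1]]'
python3 -m creep '[[0,0,-0.5,0,0,0,1],[0,0,-0.5,0,0,0,1],[0,0,-0.5,0,0,0,1],[0,0,-0.5,0,0,0,1],[0,0,0,0,0,0,1]]'
python3 - <<'E'
from h import *
im,d,K,T=snap("scene"); W=cloud(d,K,T); print(lidangle(W,im,(.03,.13)),lidangle(W,im,(-.13,-.06)))
print(tocase(tool()[:3,3]),get_state()["wrist_force"])
im,d,K,T=snap("wrist"); W=cloud(d,K,T)
Tt=T@np.linalg.inv(np.array(camera_params("wrist")["mount"])); Q=(W-Tt[:3,3])@Tt[:3,:3]
m=white(im);m[:,:290]=0;m[:,350:]=0
for r in range(100,320,10):
    u=np.nonzero(m[r])[0]
    if 8<len(u)<60: print(r,Q[r,int(np.median(u))].round(4),end=";")
E
```

```text
time_s: 17.1
position: [0.4523, -0.0444, 0.0407]
eef_rot: [-0.0, 1.0, 0.029, -0.001]
wrist_force: [0.1, -0.3, -1.2]
finger_gap: 0.186
grip_force: 60.0
time_s: 17.52
position: [0.4506, -0.0444, 0.0616]
eef_rot: [-0.0, 1.0, 0.029, -0.001]
wrist_force: [-0.6, 1.3, -2.2]
finger_gap: 0.185
grip_force: 60.0
(np.float64(22.19810957727066), 1953, np.float64(0.05011794252286942), np.float64(-0.078227305981653), np.float64(0.18320480205549186)) (np.float64(25.55439518773587), 1482, np.float64(0.04750509596972481), np.float64(-0.07888599806167985), np.float64(0.1837393854979926))
[-0.108642   -0.0216687   0.06123855] [-0.76187832 -0.32741927 -0.52299099]
230 [ 0.0408 -0.0004 -0.0065];240 [ 0.0357 -0.0004 -0.0061];250 [ 0.0306  0.0001 -0.0061];260 [ 0.0279 -0.0004 -0.0133];270 [ 0.0229 -0.0004 -0.0134];280 [ 0.0173 -0.0004 -0.0126];290 [ 0.0123 -0.0004 -0.0132];300 [ 0.0069  0.0001 -0.0131];310 [ 0.0012 -0.0004 -0.0126];
```

Lid is lifting and the tool isn't slipping. I'll follow the arc.

```bash
python3 -m creep '[[0,0,-0.9,0,0,0,1],[0,0,-0.9,0,0,0,1],[0.2,0,-0.9,0,0,0,1],[0.3,0,-0.9,0,0,0,1],[0.4,0,-0.9,0,0,0,1],[0,0,0,0,0,0,1]]'
python3 -m creep '[[0.5,0,-0.9,0,0,0,1],[0.6,0,-0.9,0,0,0,1],[0.6,0,-0.9,0,0,0,1],[0.7,0,-0.9,0,0,0,1],[0.8,0,-0.9,0,0,0,1],[0,0,0,0,0,0,1],[0,0,0,0,0,0,1]]'
python3 - <<'E'
from h import *
print(tocase(tool()[:3,3]),get_state()["wrist_force"])
a=snap("side","s3.png"); b=snap("wrist","w6.png"); np.savez("w6.npz",im=b[0],d=b[1],K=b[2],T=b[3])
cv2.imwrite("pics/c4.png",np.hstack([cv2.resize(cv2.imread("pics/s3.png")[140:320,200:420],(400,330)),cv2.resize(cv2.imread("pics/w6.png"),(400,330))]))
E
```

```text
time_s: 18.12
position: [0.4608, -0.044, 0.1075]
eef_rot: [0.0, 1.0, 0.029, -0.0]
wrist_force: [0.1, 0.2, -1.8]
finger_gap: 0.185
grip_force: 60.0
time_s: 18.7
position: [0.4919, -0.042, 0.1506]
eef_rot: [-0.0, 1.0, 0.029, -0.001]
wrist_force: [-0.6, 0.6, -1.3]
finger_gap: 0.185
grip_force: 60.0
[-0.0672417  -0.02181421  0.15058159] [-0.56384343  0.63786066 -1.25421817]
```

View pics/c4.png

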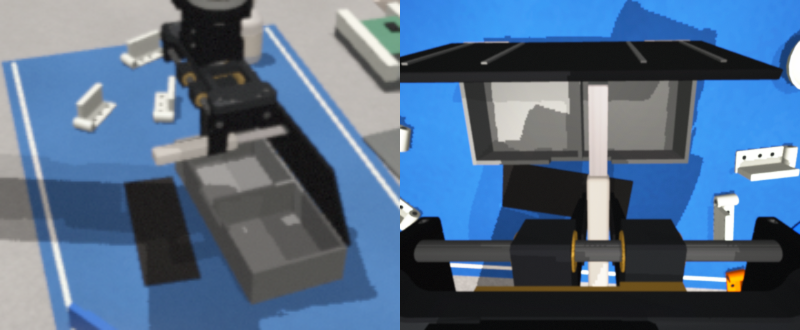

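The lid is at about 55–60° with the blade under its edge. I'll withdraw a little, go lower, and push the underside with the blade tip.

```bash
python3 -m creep '[[-2,0,0,0,0,0,1],[-2,0,0,0,0,0,1],[0,0,1.3,0,0,0,1],[0,0,1.2,0,0,0,1],[1,0,0,0,0,0,1],[1,0,0,0,0,0,1],[1,0,0,0,0,0,1],[1,0,0,0,0,0,1],[1,0,0,0,0,0,1],[0,0,0,0,0,0,1]]'
python3 -m creep '[[1,0,0,0,0,0,1],[1,0,0,0,0,0,1],[1,0,0,0,0,0,1],[0.6,0,0,0,0,0,1],[0.4,0,0,0,0,0,1],[0,0,0,0,0,0,1]]'
python3 - <<'E'
from h import *
print(tocase(tool()[:3,3]),get_state()["wrist_force"])
im,d,K,T=snap("side"); P=tocase(cloud(d,K,T)); m=(im.max(2)<90)&(P[...,2]>.08)&(P[...,2]<.19)&(P[...,0]>.02)&(P[...,0]<.13)&(P[...,1]<-.06)&(P[...,1]>-.14)
p=P[m]; s=np.polyfit(p[:,2],p[:,0],1); print(len(p),"angle",90+np.degrees(np.arctan(s[0])),"x at hinge",np.polyval(s,.052),p[:,2].max())
E
```

```text
time_s: 19.63
position: [0.5039, -0.0414, 0.1256]
eef_rot: [-0.0, 1.0, 0.029, -0.001]
wrist_force: [0.1, 0.6, -0.7]
finger_gap: 0.184
grip_force: 60.0
time_s: 20.13
position: [0.5403, -0.0389, 0.1246]
eef_rot: [-0.001, 1.0, 0.029, -0.004]
wrist_force: [-10.7, -1.2, 2.4]
finger_gap: 0.183
grip_force: 60.0
[-0.01873808 -0.02171844  0.12459883] [-10.67964113  -1.23598514   2.36692967]
1023 angle 100.35300892642817 x at hinge 0.06127440340947786 0.17960677318744356
```

Lid angle is 100.35° (1.75 rad), at the stop. Tool goes back to the pad.

```bash
python3 -m creep '[[-2,0,0,0,0,0,1],[-3,0,0,0,0,0,1],[-3,0,0,0,0,0,1],[-2,0,0,0,0,0,1],[0,0,0,0,0,-0.12,1],[0,0,0,0,0,-0.12,1],[0,0,0,0,0,-0.12,1],[0,0,0,0,0,-0.12,1],[0,0,0,0,0,-0.12,1],[0,0,0,0,0,-0.12,1]]'
python3 -m creep '[[0,0,0,0,0,-0.12,1],[0,0,0,0,0,-0.12,1],[0,0,0,0,0,-0.12,1],[0,0,0,0,0,-0.12,1],[0,0,0,0,0,-0.11,1],[0,0,0,0,0,-0.11,1],[0,0,0,0,0,0,1],[0,0,0,0,0,0,1]]'
python3 - <<'E'
from h import *
need(.436,-.007,.008,85)
im,d,K,T=snap("wrist"); W=cloud(d,K,T)
Tt=T@np.linalg.inv(np.array(camera_params("wrist")["mount"])); Q=(W-Tt[:3,3])@Tt[:3,:3]
m=white(im);m[:,:290]=0;m[:,350:]=0
for r in range(100,300,14):
    u=np.nonzero(m[r])[0]
    if 8<len(u)<60: print(r,Q[r,int(np.median(u))].round(4),end=";")
E
```

```text
time_s: 21.02
position: [0.4427, -0.045, 0.1258]
eef_rot: [-0.001, 0.924, 0.382, -0.001]
wrist_force: [-0.0, -0.5, -0.1]
finger_gap: 0.184
grip_force: 60.0
time_s: 21.68
position: [0.4424, -0.045, 0.1257]
eef_rot: [-0.001, 0.74, 0.672, -0.001]
wrist_force: [-0.0, -0.7, -1.2]
finger_gap: 0.181
grip_force: 60.0
shift cm [ 3.72 -0.97 11.78] turn [-0.003 -0.    -0.009] | after turn shift [ 3.73 -0.97 11.77] | now [ 0.4424 -0.045   0.1257] F [-0.  -0.7 -1.2] gap 17.2 t 21.7
128 [ 0.0872  0.0001 -0.0069];142 [ 0.0812  0.0001 -0.0054];156 [ 0.0751  0.0001 -0.0062];170 [ 0.0689  0.0001 -0.0066];184 [ 0.0624  0.0001 -0.0055];198 [ 0.0559  0.0005 -0.0059];212 [ 0.0492  0.     -0.0062];226 [ 0.0422  0.     -0.0056];240 [ 0.0354  0.     -0.0067];254 [ 0.0279  0.     -0.0056];268 [ 0.0231  0.     -0.0125];282 [ 0.0158  0.     -0.0126];296 [ 0.0084  0.0005 -0.0126];
```

```bash
python3 -m creep '[[3.7,-1,0,0,0,0,1],[0,0,4,0,0,0,1],[0,0,4,0,0,0,1],[0,0,2.5,0,0,0,1],[0,0,1.2,0,0,0,1],[0,0,0,0,0,0,1],[0,0,0.1,0,0,0,1],[0,0,0,0,0,0,1]]'
python3 -m creep '[[0,0,0,0,0,0,0.2],[0,0,0,0,0,0,0.2],[0,0,0,0,0,0,0.2],[0,0,-2,0,0,0,0.2],[0,0,-4,0,0,0,0.2],[0,0,-4,0,0,0,0.2],[0,0,-4,0,0,0,0],[0,0,-4,0,0,0,0]]'
cat > leaves.py <<'E'
from h import *
def now():
    Ws=[];Cs=[]
    for n in("side","scene"):
        im,d,K,T=snap(n); W=cloud(d,K,T); m=np.isfinite(W[...,0]); Ws.append(W[m]); Cs.append(white(im)[m])
    return Ws,Cs
Ws,Cs=now()
P=np.vstack(Ws);wm=np.concatenate(Cs);B=np.arange(len(P))<len(Ws[0])
k=wm&(P[:,2]>.024)&(P[:,2]<.043)&(P[:,0]>.33)&(P[:,0]<.62)&(abs(P[:,1])>.17)&(abs(P[:,1])<.5)
# cluster flanges on a 2 mm grid
g=np.zeros((150,500),np.uint8); ij=((P[k][:,0]-.33)*500).astype(int),((P[k][:,1]+.5)*500).astype(int); np.add.at(g,ij,1)
n,L,st,c=cv2.connectedComponentsWithStats(cv2.dilate((g>0).astype(np.uint8),np.ones((5,5))))
for i in range(1,n):
    if st[i,4]<60: continue
    ctr=np.array([c[i][1]/500+.33,c[i][0]/500-.5])
    for tag,S in(("side",B),("both",B|True)):
        q=wm&S&(P[:,2]>.004)&(P[:,2]<.045)&(np.hypot(P[:,0]-ctr[0],P[:,1]-ctr[1])<.055)
        if (P[q][:,2]>.024).sum()<15: continue
        o=fitleaf(P[q]); F=P[q&(P[:,2]>.024)][:,:2]; dd=np.linalg.svd(F-F.mean(0),full_matrices=False)[2][0]
        print(i,tag,o[0].round(3),"yaw %.1f"%o[1],"flangeaxis %.1f"%np.degrees(np.arctan2(dd[1],dd[0])),"bar",[int(x) for x in o[2]],"sf %.1f off %.1f"%o[3:5],np.round(o[5]),"F",o[6].round(3))
E
python3 leaves.py; python3 -c "
from h import *
need(.5,.27,.2,0)"
```

```text
time_s: 22.4
position: [0.4352, -0.0071, 0.0076]
eef_rot: [-0.001, 0.74, 0.673, -0.001]
wrist_force: [-0.5, -0.6, -0.6]
finger_gap: 0.184
grip_force: 60.0
time_s: 23.07
position: [0.4351, -0.0071, 0.1901]
eef_rot: [-0.001, 0.739, 0.673, -0.001]
wrist_force: [1.6, -0.7, 0.3]
finger_gap: 0.475
grip_force: 0.0
1 side [ 0.411 -0.253] yaw 12.1 flangeaxis -167.8 bar [103, 22] sf 8.1 off 9.6 [33. 81.] F [ 0.401 -0.245]
1 both [ 0.411 -0.253] yaw 12.5 flangeaxis -167.6 bar [145, 25] sf 8.0 off 10.0 [33. 85.] F [ 0.401 -0.245]
2 side [0.403 0.277] yaw -128.3 flangeaxis -129.7 bar [7, 47] sf 4.0 off -8.8 [32. 83.] F [0.398 0.285]
2 both [0.402 0.279] yaw -129.3 flangeaxis -129.8 bar [10, 73] sf 5.0 off -8.2 [37. 84.] F [0.398 0.288]
3 side [ 0.505 -0.293] yaw -80.0 flangeaxis -79.7 bar [125, 12] sf 5.7 off -11.9 [31. 81.] F [ 0.492 -0.289]
3 both [ 0.488 -0.295] yaw -77.4 flangeaxis -79.9 bar [176, 17] sf 5.7 off 5.0 [68. 83.] F [ 0.492 -0.288]
4 side [0.526 0.431] yaw 24.3 flangeaxis -157.8 bar [3, 0] sf 2.2 off 9.4 [29. 62.] F [0.52  0.439]
4 both [0.513 0.441] yaw -147.2 flangeaxis -156.8 bar [8, 34] sf 6.2 off 2.0 [63. 80.] F [0.52  0.443]
5 side [0.51  0.264] yaw -105.2 flangeaxis 74.6 bar [0, 37] sf 3.3 off 11.6 [29. 81.] F [0.522 0.265]
5 both [0.512 0.266] yaw -109.3 flangeaxis 74.0 bar [2, 69] sf 9.1 off 9.2 [32. 87.] F [0.524 0.272]
6 side [ 0.513 -0.443] yaw -96.9 flangeaxis -96.5 bar [14, 178] sf 4.7 off 9.8 [31. 82.] F [ 0.523 -0.44 ]
6 both [ 0.513 -0.443] yaw -98.1 flangeaxis -96.7 bar [15, 203] sf 4.5 off 9.4 [34. 84.] F [ 0.523 -0.44 ]
7 side [ 0.627 -0.309] yaw -80.1 flangeaxis -63.8 bar [3, 3] sf -0.6 off -1.2 [65. 66.] F [ 0.626 -0.31 ]
7 both [ 0.625 -0.309] yaw 9.1 flangeaxis -110.9 bar [35, 3] sf 0.5 off 0.1 [66. 69.] F [ 0.624 -0.309]
shift cm [28.2   3.65 -0.67] turn [ 0.006 -0.004  1.478] | after turn shift [  6.24 -27.74  -0.68] | now [ 0.4376 -0.0074  0.1932] F [ 0.5 -0.8 -0.5] gap 46.9 t 23.2
```

All six leaves are where they were. I'll use one placing orientation throughout (tool x toward the robot), gripping each leaf by its flange. First is C, the left-hand leaf.

```bash
cat >> h.py <<'E'
def grasp(c,psi,side,z=.009):
    a=np.radians(psi); p=np.array(c)+side*.011*np.array([-np.sin(a),np.cos(a)]); print("grasp",p.round(4)); need(p[0],p[1],z,psi+180)
def place(yf,z=.014,x=0.0):
    p=fromcase([x,yf,0]); print("place",p.round(4)); need(p[0],p[1],z,183.5)
E
python3 -c "
from h import *
grasp((.512,.265),-106,1)"
```

```text
grasp [0.5226 0.262 ]
shift cm [27.62  5.84 18.45] turn [ 0.007 -0.     0.187] | after turn shift [28.24  0.74 18.42] | now [ 0.4376 -0.0074  0.1932] F [ 0.5 -0.8 -0.5] gap 46.9 t 23.2
```

```bash
python3 -m creep '[[0,0,0,0,0,0.1,0.2],[0,0,0,0,0,0.087,0.2],[3.5,0.1,0,0,0,0,0.2],[3.5,0.1,0,0,0,0,0.2],[3.5,0.1,0,0,0,0,0.2],[3.5,0.1,0,0,0,0,0.2],[3.5,0.1,0,0,0,0,0.2],[3.5,0.1,0,0,0,0,0.2],[3.5,0.1,0,0,0,0,0.2],[3.7,0,0,0,0,0,0.2]]'
python3 -m creep '[[0,0,4,0,0,0,0.2],[0,0,4,0,0,0,0.2],[0,0,3,0,0,0,0.2],[0,0,1.5,0,0,0,0.2],[0,0,0,0,0,0,0.2],[0,0,0,0,0,0,0.2]]'
python3 - <<'E'
from h import *
grasp((.512,.265),-106,1)
im,d,K,T=snap("wrist","w7.png"); W=cloud(d,K,T)
F=W[(W[...,2]>.03)&(W[...,2]<.04)&white(im)&(np.hypot(W[...,0]-.52,W[...,1]-.265)<.06)]
print(len(F),F.mean(0),np.degrees(np.arctan2(*np.linalg.svd(F[:,:2]-F[:,:2].mean(0),full_matrices=False)[2][0][::-1])) if len(F)>5 else "")
E
```

```text
time_s: 24.0
position: [0.5202, 0.2635, 0.1873]
eef_rot: [-0.001, 0.799, 0.602, -0.001]
wrist_force: [0.3, 0.5, 0.2]
finger_gap: 0.399
grip_force: 0.0
time_s: 24.5
position: [0.5194, 0.2619, 0.0621]
eef_rot: [-0.002, 0.799, 0.602, -0.002]
wrist_force: [0.2, -0.5, 0.5]
finger_gap: 0.398
grip_force: 0.0
grasp [0.5226 0.262 ]
shift cm [0.1  0.32 5.31] turn [-0.005  0.001 -0.   ] | after turn shift [0.09 0.3  5.31] | now [0.5194 0.2619 0.0621] F [ 0.2 -0.5  0.5] gap 37.9 t 24.5
1394 [0.52507305 0.2781898  0.03587955] -107.10170011463985
```

View pics/w7.png

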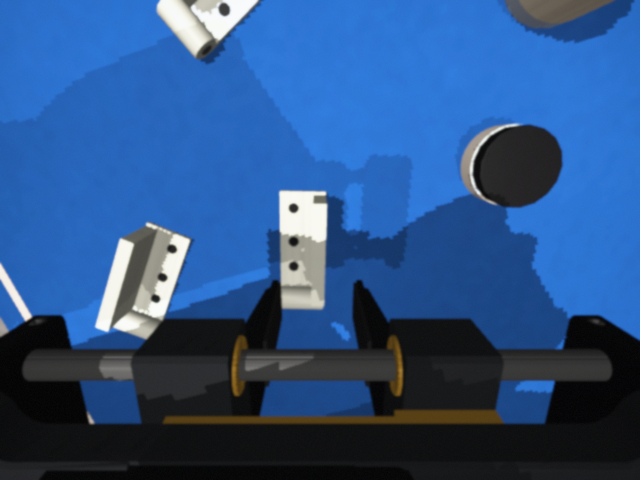

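Wrist view: leaf C is at (303,250), flange on its right edge and barrel toward the gripper. The other two leaves are at (145,278) and (205,20), and the jar at (515,165). The depth puts C a little further out, so I'll fit from here.

```bash
cat > wl.py <<'E'
import sys
from h import *
x,y,side=map(float,sys.argv[1:4])
im,d,K,T=snap("wrist"); W=cloud(d,K,T)
q=white(im)&(W[...,2]>.003)&(W[...,2]<.045)&(np.hypot(W[...,0]-x,W[...,1]-y)<.065)
n,L,st,c=cv2.connectedComponentsWithStats(cv2.morphologyEx(q.astype(np.uint8),cv2.MORPH_CLOSE,np.ones((9,9))))
i=1+np.argmin([np.hypot(*(np.nanmedian(W[(L==j)&q][:,:2],0)-[x,y])) if st[j,4]>150 else 9 for j in range(1,n)])
o=fitleaf(W[(L==i)&q]); F=W[(L==i)&q&(W[...,2]>.03)][:,:2]; dd=np.linalg.svd(F-F.mean(0),full_matrices=False)[2][0]
print(o[0].round(4),"yaw %.1f"%o[1],"fl %.1f"%np.degrees(np.arctan2(dd[1],dd[0])),"bar",o[2],"sf %.1f off %.1f"%o[3:5],np.round(o[5]),"F",F.mean(0).round(4),"Flen",np.ptp(F@dd).round(4))
psi=o[1]; u=np.array([np.cos(np.radians(psi)),np.sin(np.radians(psi))]); nn=np.array([-u[1],u[0]])
p=F.mean(0)+.005*u; p2=o[0]+side*.011*nn; print("from flange",p.round(4),"from rect",p2.round(4)); need(p2[0],p2[1],.009,psi+180)
E
python3 wl.py .518 .27 1
```

```text
[0.5121 0.2734] yaw -107.1 fl -107.1 bar (np.int64(5), np.int64(472)) sf 8.4 off 10.9 [30. 81.] F [0.525  0.2781] Flen 0.0646
from flange [0.5236 0.2734] from rect [0.5226 0.2702]
shift cm [0.83 0.02 5.48] turn [-0.002 -0.001  0.02 ] | after turn shift [ 0.83 -0.01  5.48] | now [0.5203 0.2622 0.0638] F [0.3 0.5 0.3] gap 37.9 t 24.6
```

```bash
python3 -m creep '[[0.9,0,0,0,0,0.02,0.2],[0,0,2.5,0,0,0,0.2],[0,0,2,0,0,0,0.2],[0,0,0.95,0,0,0,0.2],[0,0,0,0,0,0,0.2],[0,0,0,0,0,0,1],[0,0,0,0,0,0,1],[0,0,0,0,0,0,1],[0,0,0,0,0,0,1],[0,0,0,0,0,0,1]]' 40
python3 -m creep '[[0,0,0,0,0,0,1],[0,0,0,0,0,0,1],[0,0,-3,0,0,0,1],[0,0,-4,0,0,0,1],[0,0,-4,0,0,0,1],[0,0,0,0,0,-0.12,1],[0,0,0,0,0,-0.12,1],[0,0,0,0,0,-0.12,1],[0,0,0,0,0,-0.12,1],[0,0,0,0,0,-0.12,1]]'
python3 -m creep '[[0,0,0,0,0,-0.12,1],[0,0,0,0,0,-0.12,1],[0,0,0,0,0,-0.12,1],[0,0,0,0,0,-0.12,1],[0,0,0,0,0,-0.12,1],[0,0,0,0,0,-0.12,1],[0,0,0,0,0,-0.12,1],[0,0,0,0,0,-0.12,1],[0,0,0,0,0,-0.12,1],[0,0,0,0,0,-0.12,1]]'
python3 -m creep '[[0,0,0,0,0,-0.12,1],[0,0,0,0,0,0,1],[0,0,0,0,0,0,1]]'
python3 -c "
from h import *
place(.04)"
```

```text
time_s: 25.43
position: [0.5223, 0.2708, 0.0088]
eef_rot: [-0.001, 0.805, 0.594, -0.001]
wrist_force: [0.9, -0.4, -0.1]
finger_gap: 0.103
grip_force: 0.0
time_s: 26.27
position: [0.5222, 0.2706, 0.1181]
eef_rot: [-0.002, 0.591, 0.807, -0.001]
wrist_force: [0.0, 0.4, -1.0]
finger_gap: 0.082
grip_force: 40.0
time_s: 27.1
position: [0.5222, 0.2706, 0.1179]
eef_rot: [-0.002, 0.032, 0.999, 0.0]
wrist_force: [0.1, 0.2, -0.6]
finger_gap: 0.086
grip_force: 40.0
time_s: 27.35
position: [0.5223, 0.2706, 0.118]
eef_rot: [-0.002, -0.023, 1.0, 0.0]
wrist_force: [0.4, -1.0, -0.7]
finger_gap: 0.079
grip_force: 40.0
place [0.5553 0.0238 0.    ]
shift cm [ -2.2  -24.81  10.37] turn [ 0.001 -0.004 -0.015] | after turn shift [ -1.79 -24.84  10.4 ] | now [0.5223 0.2706 0.118 ] F [ 0.4 -1.  -0.7] gap 7.5 t 27.4
```

```bash
python3 -m creep '[[-2,-3.5,0,0,0,-0.015,1],[0,-3.5,0,0,0,0,1],[0,-3.5,0,0,0,0,1],[0,-3.5,0,0,0,0,1],[0,-3.5,0,0,0,0,1],[0,-3.5,0,0,0,0,1],[0,-3.5,0,0,0,0,1],[0,-0.3,2,0,0,0,1],[0,0,0,0,0,0,1],[0,0,0,0,0,0,1]]'
python3 -c "
from h import *
place(.04); f=open('t','w')
im,d,K,T=snap('wrist','w8.png')"
```

```text
time_s: 28.18
position: [0.5573, 0.0241, 0.0973]
eef_rot: [-0.003, -0.03, 1.0, 0.001]
wrist_force: [0.1, 0.7, -1.0]
finger_gap: 0.081
grip_force: 40.0
place [0.5553 0.0238 0.    ]
shift cm [ 0.16 -0.02  8.33] turn [ 0.001 -0.005 -0.   ] | after turn shift [ 0.2  -0.01  8.33] | now [0.5573 0.0241 0.0973] F [ 0.1  0.7 -1. ] gap 7.7 t 28.2
```

View pics/w8.png

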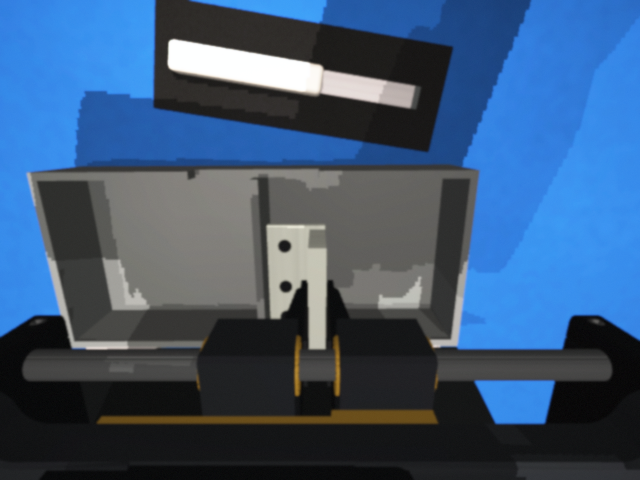

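The leaf hangs over the left compartment with clearance beside the divider, and the tool lies lengthwise on the pad. I'll lower and release.

```bash
python3 -m creep '[[0.2,0,3,0,0,0,1],[0,0,3,0,0,0,1],[0,0,1.5,0,0,0,1],[0,0,0.8,0,0,0,1],[0,0,0,0,0,0,1],[0,0,0,0,0,0,1]]'
python3 -m creep '[[0,0,0,0,0,0,0.7],[0,0,0,0,0,0,0.7],[0,0,0,0,0,0,0.7],[0,0,-3,0,0,0,0.7],[0,0,-4,0,0,0,0.7],[0,0,-4,0,0,0,0.2]]'
python3 leaves.py | grep -v "^7"; python3 -c "
from h import *
need(.517,-.44,.13,83)"
```

```text
time_s: 28.73
position: [0.556, 0.0248, 0.0156]
eef_rot: [-0.001, -0.033, 0.999, 0.0]
wrist_force: [-0.5, 0.3, -0.1]
finger_gap: 0.08
grip_force: 40.0
time_s: 29.23
position: [0.5554, 0.024, 0.1261]
eef_rot: [-0.003, -0.032, 0.999, 0.0]
wrist_force: [0.4, 0.1, 0.8]
finger_gap: 0.18
grip_force: 0.0
1 side [ 0.408 -0.242] yaw 12.2 flangeaxis -168.1 bar [103, 23] sf 7.6 off -2.2 [55. 82.] F [ 0.401 -0.245]
1 both [ 0.41  -0.241] yaw 11.4 flangeaxis -167.8 bar [141, 32] sf 9.6 off -1.9 [55. 88.] F [ 0.401 -0.245]
2 side [0.404 0.276] yaw -130.4 flangeaxis -130.0 bar [6, 47] sf 4.1 off -10.2 [33. 84.] F [0.399 0.286]
2 both [0.402 0.278] yaw -132.6 flangeaxis -130.0 bar [10, 79] sf 4.6 off -9.4 [38. 84.] F [0.399 0.288]
3 side [ 0.504 -0.292] yaw -79.8 flangeaxis -79.6 bar [123, 10] sf 5.1 off -11.6 [31. 81.] F [ 0.492 -0.289]
3 both [ 0.504 -0.291] yaw -85.1 flangeaxis -80.1 bar [172, 9] sf 3.8 off -11.8 [41. 84.] F [ 0.492 -0.289]
4 side [0.518 0.43 ] yaw -153.8 flangeaxis -156.9 bar [9, 33] sf 5.7 off -8.3 [36. 83.] F [0.52 0.44]
4 both [0.519 0.431] yaw -153.8 flangeaxis -155.9 bar [12, 72] sf 5.7 off -9.8 [36. 85.] F [0.52  0.442]
5 side [ 0.513 -0.444] yaw -97.0 flangeaxis -96.3 bar [14, 172] sf 5.3 off 9.7 [31. 82.] F [ 0.523 -0.44 ]
5 both [ 0.513 -0.443] yaw -97.8 flangeaxis -96.7 bar [13, 201] sf 5.3 off 9.3 [33. 84.] F [ 0.523 -0.439]
6 side [ 0.627 -0.309] yaw 21.4 flangeaxis -48.3 bar [17, 5] sf -0.9 off 3.5 [65. 66.] F [ 0.627 -0.306]
6 both [ 0.624 -0.306] yaw -30.2 flangeaxis 177.6 bar [40, 1] sf -3.5 off -1.3 [69. 75.] F [ 0.626 -0.309]
shift cm [  7.13 -46.02   0.08] turn [0.005 0.005 1.758] | after turn shift [-46.54   1.55   0.1 ] | now [0.5584 0.0239 0.131 ] F [ 0.   0.  -0.3] gap 24.3 t 29.3
```

Next is D, the left-hand leaf.

```bash
python3 -m creep '[[2,-3.8,0,0,0,-0.1,0.2],[2,-3.8,0,0,0,-0.05,0.2],[2,-3.8,0,0,0,0,0.2],[2,-3.8,0,0,0,0,0.2],[2,-3.8,0,0,0,0,0.2],[1.2,-3.8,0,0,0,0,0.2],[1.2,-1.5,2,0,0,0,0.2],[0,0,2,0,0,0,0.2],[0,0,0,0,0,0,0.2],[0,0,0,0,0,0,0.2]]'
python3 wl.py .41 -.25 1
```

```text
time_s: 30.17
position: [0.4798, -0.2308, 0.0847]
eef_rot: [-0.002, -0.107, 0.994, 0.001]
wrist_force: [-0.1, 0.3, -0.2]
finger_gap: 0.4
grip_force: 0.0
[ 0.41   -0.2511] yaw 12.2 fl 11.6 bar (np.int64(789), np.int64(14)) sf 7.4 off 10.9 [30. 80.] F [ 0.4005 -0.242 ] Flen 0.0635
from flange [ 0.4054 -0.2409] from rect [ 0.4077 -0.2404]
shift cm [7.28 0.59 7.67] turn [ 0.001 -0.003  0.002] | after turn shift [7.31 0.59 7.64] | now [ 0.4804 -0.2307  0.0854] F [-0.2  0.5  0.2] gap 38.0 t 30.2
```

```bash
python3 -m creep '[[3.7,0.3,0,0,0,0,0.2],[3.7,0.3,0,0,0,0,0.2],[0,0,3.5,0,0,0,0.2],[0,0,3,0,0,0,0.2],[0,0,1.1,0,0,0,0.2],[0,0,0,0,0,0,0.2],[0,0,0,0,0,0,1],[0,0,0,0,0,0,1],[0,0,0,0,0,0,1],[0,0,0,0,0,0,1]]' 40
python3 -m creep '[[0,0,0,0,0,0,1],[0,0,0,0,0,0,1],[0,0,0,0,0,0,1],[0,0,-3,0,0,0,1],[0,0,-4,0,0,0,1],[0,0,-4,0,0,0,1]]'
python3 -m creep '[[-2.5,3.25,0,0,0,0,1],[-2.5,3.25,0,0,0,0,1],[-2.5,3.25,0,0,0,0,1],[-2.5,3.25,0,0,0,0,1],[-2.5,3.25,0,0,0,0,1],[-2.5,3.25,0,0,0,0,1],[-2.5,3.25,0,0,0,0,1],[-2.5,3.25,0,0,0,0.07,1],[0,0,0,0,0,0.08,1],[0,0,0,0,0,0,1]]'
python3 -m creep '[[0,0,0,0,0,0,1]]'
python3 -c "
from h import *
place(.073)"
```

```text
time_s: 31.05
position: [0.407, -0.241, 0.0102]
eef_rot: [-0.001, -0.107, 0.994, -0.0]
wrist_force: [0.3, 0.9, -0.4]
finger_gap: 0.176
grip_force: 0.0
time_s: 31.55
position: [0.4061, -0.2404, 0.1201]
eef_rot: [-0.003, -0.107, 0.994, 0.001]
wrist_force: [0.9, -1.4, 0.1]
finger_gap: 0.08
grip_force: 40.0
time_s: 32.38
position: [0.5469, 0.0577, 0.1186]
eef_rot: [-0.002, -0.032, 0.999, 0.0]
wrist_force: [-0.3, -1.1, -0.9]
finger_gap: 0.083
grip_force: 40.0
time_s: 32.47
position: [0.5463, 0.0558, 0.1187]
eef_rot: [-0.002, -0.034, 0.999, 0.0]
wrist_force: [0.1, 0.2, -0.8]
finger_gap: 0.083
grip_force: 40.0
place [0.5532 0.0568 0.    ]
shift cm [-0.75  0.04 10.47] turn [ 0.001 -0.004  0.007] | after turn shift [-0.7   0.05 10.47] | now [0.5463 0.0558 0.1187] F [ 0.1  0.2 -0.8] gap 7.9 t 32.5
```

```bash
python3 -m creep '[[-0.7,0,3,0,0,0,1],[0,0,3,0,0,0,1],[0,0,2.5,0,0,0,1],[0,0,1.5,0,0,0,1],[0,0,0.35,0,0,0,1],[0,0,0,0,0,0,1],[0,0,0,0,0,0,1]]'
python3 -m creep '[[0,0,0,0,0,0,0.7],[0,0,0,0,0,0,0.7],[0,0,0,0,0,0,0.7],[0,0,-3,0,0,0,0.7],[0,0,-4,0,0,0,0.7],[0,0,-4,0,0,0,0.2]]'
python3 -m creep '[[0.5,-4,0,0,0,0,0.2],[0.5,-4,0,0,0,0,0.2],[0.5,-4,0,0,0,0,0.2],[0.5,-4,0,0,0,0,0.2],[0.5,-4,0,0,0,0,0.2],[0.5,-4,0,0,0,0,0.2],[0.5,-4,0,0,0,0,0.2],[0.5,-4,0,0,0,0,0.2],[0.5,-4,0,0,0,0,0.2],[0.5,-4,0,0,0,0,0.2]]'
python3 -m creep '[[0,-4,0,0,0,0.12,0.2],[0,0,0,0,0,0.12,0.2],[0,0,0,0,0,0.12,0.2],[0,0,0,0,0,0.12,0.2],[0,0,0,0,0,0.12,0.2],[0,0,0,0,0,0.12,0.2],[0,0,0,0,0,0.12,0.2],[0,0,0,0,0,0.12,0.2],[0,0,0,0,0,0.12,0.2],[0,0,0,0,0,0.12,0.2]]'
python3 -m creep '[[0,0,0,0,0,0.12,0.2],[0,0,0,0,0,0.12,0.2],[0,0,0,0,0,0.12,0.2],[0,0,0,0,0,0.12,0.2],[0,0,0,0,0,0.08,0.2],[0,0,0,0,0,0,0.2],[0,0,0,0,0,0,0.2]]'
python3 wl.py .513 -.443 1
```

```text
time_s: 33.05
position: [0.5532, 0.0551, 0.0156]
eef_rot: [-0.002, -0.032, 0.999, 0.0]
wrist_force: [0.0, 0.3, -0.7]
finger_gap: 0.08
grip_force: 40.0
time_s: 33.55
position: [0.5531, 0.0561, 0.1263]
eef_rot: [-0.003, -0.032, 0.999, 0.0]
wrist_force: [1.1, -0.0, -0.1]
finger_gap: 0.181
grip_force: 0.0
time_s: 34.38
position: [0.5291, -0.3482, 0.1256]
eef_rot: [-0.002, -0.032, 0.999, 0.0]
wrist_force: [0.2, 1.2, 0.4]
finger_gap: 0.398
grip_force: 0.0
time_s: 35.22
position: [0.5322, -0.3861, 0.1254]
eef_rot: [-0.002, 0.54, 0.842, -0.001]
wrist_force: [-0.0, 0.6, -0.0]
finger_gap: 0.402
grip_force: 0.0
time_s: 35.8
position: [0.5323, -0.3861, 0.1253]
eef_rot: [-0.001, 0.749, 0.663, -0.001]
wrist_force: [-0.3, -0.1, 0.1]
finger_gap: 0.403
grip_force: 0.0
[ 0.5126 -0.4401] yaw -97.0 fl -97.1 bar (np.int64(4), np.int64(279)) sf 6.8 off 11.2 [30. 80.] F [ 0.5245 -0.4348] Flen 0.0645
from flange [ 0.5239 -0.4397] from rect [ 0.5235 -0.4414]
shift cm [-5.6  -0.17 11.63] turn [-0.003 -0.     0.001] | after turn shift [-5.6  -0.2  11.63] | now [ 0.5323 -0.3861  0.1253] F [-0.3 -0.1 -0.5] gap 38.1 t 35.9
```

```bash
python3 -m creep '[[-2.8,-0.1,0,0,0,0,0.2],[-2.8,-0.1,3,0,0,0,0.2],[0,0,3.5,0,0,0,0.2],[0,0,3.5,0,0,0,0.2],[0,0,1.6,0,0,0,0.2],[0,0,0,0,0,0,0.2],[0,0,0,0,0,0,1],[0,0,0,0,0,0,1],[0,0,0,0,0,0,1],[0,0,0,0,0,0,1]]' 40
python3 -m creep '[[0,0,0,0,0,0,1],[0,0,0,0,0,0,1],[0,0,0,0,0,0,1],[0,0,-3,0,0,0,1],[0,0,-4,0,0,0,1],[0,0,-4,0,0,0,1],[0,0,0,0,0,-0.12,1],[0,0,0,0,0,-0.12,1],[0,0,0,0,0,-0.12,1],[0,0,0,0,0,-0.12,1]]'
python3 -m creep '[[0,0,0,0,0,-0.12,1],[0,0,0,0,0,-0.12,1],[0,0,0,0,0,-0.12,1],[0,0,0,0,0,-0.12,1],[0,0,0,0,0,-0.12,1],[0,0,0,0,0,-0.12,1],[0,0,0,0,0,-0.12,1],[0,0,0,0,0,-0.12,1],[0,0,0,0,0,-0.12,1],[0,0,0,0,0,-0.12,1]]'
python3 -m creep '[[0,0,0,0,0,-0.07,1],[0,3.8,0,0,0,0,1],[0,3.8,0,0,0,0,1],[0,3.8,0,0,0,0,1],[0,3.8,0,0,0,0,1],[-0.5,3.8,0,0,0,0,1],[-0.5,3.8,0,0,0,0,1],[-0.6,3.8,0,0,0,0,1],[-0.6,3.8,0,0,0,0,1],[-0.6,3.8,0,0,0,0,1]]'
python3 -m creep '[[-0.6,3.8,0,0,0,0,1],[-0.6,3.8,0,0,0,0,1],[-0.6,3.8,0,0,0,0,1],[-0.6,3.8,0,0,0,0,1],[-0.6,3.5,0,0,0,0,1],[0,0,0,0,0,0,1],[0,0,0,0,0,0,1]]'
python3 -c "
from h import *
place(.106)"
```

```text
time_s: 36.68
position: [0.5232, -0.4415, 0.0099]
eef_rot: [-0.001, 0.749, 0.662, -0.001]
wrist_force: [-0.1, 0.7, 0.2]
finger_gap: 0.172
grip_force: 0.0
time_s: 37.52
position: [0.5233, -0.4413, 0.1194]
eef_rot: [-0.002, 0.568, 0.823, -0.001]
wrist_force: [1.0, 0.0, -1.7]
finger_gap: 0.081
grip_force: 40.0
time_s: 38.35
position: [0.5232, -0.4413, 0.119]
eef_rot: [-0.002, 0.005, 1.0, 0.0]
wrist_force: [0.2, -0.2, -0.7]
finger_gap: 0.084
grip_force: 40.0
time_s: 39.18
position: [0.5324, -0.0966, 0.1194]
eef_rot: [-0.002, -0.027, 1.0, 0.0]
wrist_force: [0.4, -0.8, -0.4]
finger_gap: 0.081
grip_force: 40.0
time_s: 39.77
position: [0.5521, 0.0917, 0.1192]
eef_rot: [-0.002, -0.029, 1.0, 0.0]
wrist_force: [-0.3, -0.0, -0.6]
finger_gap: 0.083
grip_force: 40.0
place [0.5512 0.0897 0.    ]
shift cm [ 0.06 -0.2  10.52] turn [ 0.001 -0.004 -0.003] | after turn shift [ 0.1  -0.19 10.52] | now [0.5521 0.0917 0.1192] F [-0.3 -0.  -0.6] gap 7.9 t 39.8
```

```bash
python3 -m creep '[[0.1,-0.2,3,0,0,0,1],[0,0,3,0,0,0,1],[0,0,2.5,0,0,0,1],[0,0,1.5,0,0,0,1],[0,0,0.4,0,0,0,1],[0,0,0,0,0,0,1],[0,0,0,0,0,0,1]]'
python3 -m creep '[[0,0,0,0,0,0,0.7],[0,0,0,0,0,0,0.7],[0,0,0,0,0,0,0.7],[0,0,-3,0,0,0,0.7],[0,0,-4,0,0,0,0.7],[0,0,-4,0,0,0,0.2],[2.8,3.4,0,0,0,0,0.2],[2.8,3.4,0,0,0,0,0.2],[2.8,3.4,0,0,0,0,0.2],[2.8,3.4,0,0,0,0,0.2]]'
python3 -m creep '[[2.8,3.4,0,0,0,0.12,0.2],[0,0,0,0,0,0.12,0.2],[0,0,0,0,0,0.12,0.2],[0,0,0,0,0,0.12,0.2],[0,0,0,0,0,0.12,0.2],[0,0,0,0,0,0.12,0.2],[0,0,0,0,0,0.12,0.2],[0,0,0,0,0,0.12,0.2],[0,0,0,0,0,0.12,0.2],[0,0,0,0,0,0.12,0.2]]'
python3 -m creep '[[0,0,0,0,0,0.12,0.2],[0,0,0,0,0,0.12,0.2],[0,0,0,0,0,0.12,0.2],[0,0,0,0,0,0.12,0.2],[0,0,0,0,0,0.12,0.2],[0,0,0,0,0,0.12,0.2],[0,0,0,0,0,0.12,0.2],[0,0,0,0,0,0.12,0.2],[0,0,0,0,0,0.12,0.2],[0,0,0,0,0,0.05,0.2]]'
python3 -m creep '[[0,0,0,0,0,0,0.2],[0,0,0,0,0,0,0.2]]'
python3 wl.py .403 .277 -1
```

```text
time_s: 40.35
position: [0.5512, 0.087, 0.0156]
eef_rot: [-0.002, -0.027, 1.0, 0.0]
wrist_force: [0.5, -0.3, -1.1]
finger_gap: 0.082
grip_force: 40.0
time_s: 41.18
position: [0.4374, 0.2114, 0.1264]
eef_rot: [-0.001, -0.027, 1.0, 0.001]
wrist_force: [1.1, 0.4, -0.6]
finger_gap: 0.389
grip_force: 0.0
time_s: 42.02
position: [0.413, 0.2388, 0.1262]
eef_rot: [-0.001, 0.54, 0.842, -0.0]
wrist_force: [0.0, -0.7, -0.6]
finger_gap: 0.401
grip_force: 0.0
time_s: 42.85
position: [0.413, 0.2388, 0.1263]
eef_rot: [-0.001, 0.907, 0.421, -0.001]
wrist_force: [-0.5, 0.7, -0.2]
finger_gap: 0.402
grip_force: 0.0
time_s: 43.02
position: [0.413, 0.2388, 0.1262]
eef_rot: [-0.001, 0.905, 0.425, -0.001]
wrist_force: [0.6, 0.2, 0.8]
finger_gap: 0.403
grip_force: 0.0
[0.403  0.2802] yaw -129.2 fl -129.7 bar (np.int64(5), np.int64(438)) sf 8.1 off -10.4 [30. 80.] F [0.3998 0.2929] Flen 0.0638
from flange [0.3966 0.289 ] from rect [0.3945 0.2871]
shift cm [ 2.56 -4.47 11.72] turn [-0.003  0.002 -0.008] | after turn shift [ 2.58 -4.48 11.71] | now [0.4129 0.2388 0.1261] F [-1.1  0.3 -0.4] gap 37.7 t 43.1
```

```bash
python3 -m creep '[[1.3,-2.2,0,0,0,0,0.2],[1.3,-2.2,2,0,0,0,0.2],[0,0,3.5,0,0,0,0.2],[0,0,3.5,0,0,0,0.2],[0,0,1.7,0,0,0,0.2],[0,0,1,0,0,0,0.2],[0,0,0,0,0,0,0.2],[0,0,0,0,0,0,1],[0,0,0,0,0,0,1],[0,0,0,0,0,0,1]]' 40
python3 -m creep '[[0,0,0,0,0,0,1],[0,0,0,0,0,0,1],[0,0,0,0,0,0,1],[0,0,0,0,0,0,1],[0,0,-3,0,0,0,1],[0,0,-4,0,0,0,1],[0,0,-4,0,0,0,1],[0,0,0,0,0,-0.12,1],[0,0,0,0,0,-0.12,1],[0,0,0,0,0,-0.12,1]]'
python3 -m creep '[[0,0,0,0,0,-0.12,1],[0,0,0,0,0,-0.12,1],[0,0,0,0,0,-0.12,1],[0,0,0,0,0,-0.12,1],[0,0,0,0,0,-0.12,1],[0,0,0,0,0,-0.12,1],[0,0,0,0,0,-0.12,1],[0,0,0,0,0,-0.12,1],[0,0,0,0,0,-0.12,1],[0,0,0,0,0,-0.12,1]]'
python3 -m creep '[[0,0,0,0,0,-0.12,1],[0,0,0,0,0,-0.12,1],[0,0,0,0,0,-0.12,1],[0,0,0,0,0,-0.12,1],[0,0,0,0,0,-0.12,1],[0,0,0,0,0,-0.12,1],[0,0,0,0,0,-0.05,1],[0,0,0,0,0,0,1]]'
python3 -m creep '[[-1.45,-3.55,0,0,0,0,1],[-1.45,-3.55,0,0,0,0,1],[-1.45,-3.55,0,0,0,0,1],[-1.45,-3.55,0,0,0,0,1],[-1.45,-3.55,0,0,0,0,1],[-1.45,-3.55,0,0,0,0,1],[-1.45,-3.55,0,0,0,0,1],[-1.45,-3.55,0,0,0,0,1],[-1.45,-3.55,0,0,0,0,1],[-1.45,-3.55,0,0,0,0,1]]'
python3 -m creep '[[0,0,0,0,0,0,1],[0,0,0,0,0,0,1]]'
python3 -c "
from h import *
place(-.04)"
```

```text
time_s: 43.9
position: [0.396, 0.2872, 0.0102]
eef_rot: [-0.001, 0.905, 0.424, -0.0]
wrist_force: [0.2, 0.2, -0.2]
finger_gap: 0.244
grip_force: 0.0
time_s: 44.73
position: [0.3958, 0.287, 0.1201]
eef_rot: [-0.001, 0.813, 0.582, -0.0]
wrist_force: [-0.0, 0.3, -2.0]
finger_gap: 0.08
grip_force: 40.0
time_s: 45.57
position: [0.3956, 0.2868, 0.1191]
eef_rot: [-0.002, 0.342, 0.94, -0.0]
wrist_force: [1.0, -0.3, -0.3]
finger_gap: 0.08
grip_force: 40.0
time_s: 46.23
position: [0.3956, 0.2868, 0.1191]
eef_rot: [-0.002, -0.034, 0.999, 0.0]
wrist_force: [0.2, -0.7, -0.8]
finger_gap: 0.081
grip_force: 40.0
time_s: 47.07
position: [0.5639, -0.0599, 0.1183]
eef_rot: [-0.002, -0.031, 1.0, 0.0]
wrist_force: [0.8, 0.3, -1.3]
finger_gap: 0.083
grip_force: 40.0
time_s: 47.23
position: [0.5637, -0.0597, 0.1179]
eef_rot: [-0.002, -0.03, 1.0, 0.0]
wrist_force: [-0.3, 0.8, -1.1]
finger_gap: 0.082
grip_force: 40.0
place [ 0.5601 -0.056   0.    ]
shift cm [ 0.29  0.38 10.39] turn [ 0.001 -0.004 -0.001] | after turn shift [ 0.33  0.39 10.39] | now [ 0.5637 -0.0597  0.1179] F [-0.3  0.8 -1.1] gap 7.8 t 47.2
```

```bash
python3 -m creep '[[0.3,0.4,3,0,0,0,1],[0,0,3,0,0,0,1],[0,0,2.5,0,0,0,1],[0,0,1.5,0,0,0,1],[0,0,0.3,0,0,0,1],[0,0,0,0,0,0,1],[0,0,0,0,0,0,1]]'
python3 -m creep '[[0,0,0,0,0,0,0.7],[0,0,0,0,0,0,0.7],[0,0,0,0,0,0,0.7],[0,0,-3,0,0,0,0.7],[0,0,-4,0,0,0,0.7],[0,0,-4,0,0,0,0.2],[0.4,3.8,0,0,0,0,0.2],[0.4,3.8,0,0,0,0,0.2],[0.4,3.8,0,0,0,0,0.2],[0.4,3.8,0,0,0,0,0.2]]'
python3 -m creep '[[0.4,3.8,0,0,0,0,0.2],[0.4,3.8,0,0,0,0,0.2],[0.4,3.8,0,0,0,0,0.2],[0.4,3.8,0,0,0,0,0.2],[0,3.8,0,0,0,0,0.2],[0,3.8,0,0,0,0,0.2],[0,3.8,0,0,0,0,0.2],[0,3.8,0,0,0,0.12,0.2],[0,0,0,0,0,0.12,0.2],[0,0,0,0,0,0.12,0.2]]'
python3 -m creep '[[0,0,0,0,0,0.12,0.2],[0,0,0,0,0,0.12,0.2],[0,0,0,0,0,0.12,0.2],[0,0,0,0,0,0.12,0.2],[0,0,0,0,0,0.12,0.2],[0,0,0,0,0,0.12,0.2],[0,0,0,0,0,0.12,0.2],[0,0,0,0,0,0.12,0.2],[0,0,0,0,0,0.12,0.2],[0,0,0,0,0,0.12,0.2]]'
python3 -m creep '[[0,0,0,0,0,0.12,0.2],[0,0,0,0,0,0.12,0.2],[0,0,0,0,0,0.12,0.2],[0,0,0,0,0,0.12,0.2],[0,0,0,0,0,0.12,0.2],[0,0,0,0,0,0.12,0.2],[0,0,0,0,0,0.12,0.2],[0,0,0,0,0,0.12,0.2],[0,0,0,0,0,0.12,0.2],[0,0,0,0,0,0.12,0.2]]'
python3 -m creep '[[0,0,0,0,0,0.06,0.2],[0,0,0,0,0,0,0.2],[0,0,0,0,0,0,0.2]]'
python3 wl.py .518 .432 -1
```

```text
time_s: 47.82
position: [0.5595, -0.0532, 0.0155]
eef_rot: [-0.002, -0.032, 0.999, 0.0]
wrist_force: [-0.1, 0.7, -0.4]
finger_gap: 0.083
grip_force: 40.0
time_s: 48.65
position: [0.534, 0.0978, 0.1261]
eef_rot: [-0.001, -0.032, 0.999, 0.0]
wrist_force: [1.7, 0.3, 0.1]
finger_gap: 0.39
grip_force: 0.0
time_s: 49.48
position: [0.4979, 0.4009, 0.1256]
eef_rot: [-0.002, 0.149, 0.989, 0.0]
wrist_force: [0.1, 0.0, 0.2]
finger_gap: 0.4
grip_force: 0.0
time_s: 50.32
position: [0.4987, 0.3988, 0.126]
eef_rot: [-0.001, 0.682, 0.731, -0.001]
wrist_force: [0.3, 0.6, 0.3]
finger_gap: 0.401
grip_force: 0.0
time_s: 51.15
position: [0.4986, 0.3988, 0.126]
eef_rot: [-0.001, 0.976, 0.218, -0.002]
wrist_force: [-0.3, 0.4, -1.0]
finger_gap: 0.398
grip_force: 0.0
time_s: 51.4
position: [0.4987, 0.3988, 0.1259]
eef_rot: [-0.001, 0.981, 0.193, -0.002]
wrist_force: [-0.1, -1.0, 0.7]
finger_gap: 0.399
grip_force: 0.0
[0.519  0.4333] yaw -155.3 fl -156.0 bar (np.int64(5), np.int64(440)) sf 8.4 off -10.7 [30. 81.] F [0.522  0.4464] Flen 0.0642
from flange [0.5174 0.4443] from rect [0.5144 0.4433]
shift cm [ 3.18 -3.5  11.68] turn [-0.002  0.003 -0.042] | after turn shift [ 3.29 -3.38 11.69] | now [0.4987 0.3988 0.1259] F [-0.5  0.3  1. ] gap 38.1 t 51.5
```

```bash
python3 -m creep '[[1.7,-1.7,0,0,0,-0.04,0.2],[1.6,-1.7,2,0,0,0,0.2],[0,0,3.5,0,0,0,0.2],[0,0,3.5,0,0,0,0.2],[0,0,1.7,0,0,0,0.2],[0,0,0.95,0,0,0,0.2],[0,0,0,0,0,0,0.2],[0,0,0,0,0,0,1],[0,0,0,0,0,0,1],[0,0,0,0,0,0,1]]' 40
python3 -m creep '[[0,0,0,0,0,0,1],[0,0,0,0,0,0,1],[0,0,0,0,0,0,1],[0,0,0,0,0,0,1],[0,0,-3,0,0,0,1],[0,0,-4,0,0,0,1],[0,0,-4,0,0,0,1],[0,0,0,0,0,-0.12,1],[0,0,0,0,0,-0.12,1],[0,0,0,0,0,-0.12,1]]'
python3 -m creep '[[0,0,0,0,0,-0.12,1],[0,0,0,0,0,-0.12,1],[0,0,0,0,0,-0.12,1],[0,0,0,0,0,-0.12,1],[0,0,0,0,0,-0.12,1],[0,0,0,0,0,-0.12,1],[0,0,0,0,0,-0.12,1],[0,0,0,0,0,-0.12,1],[0,0,0,0,0,-0.12,1],[0,0,0,0,0,-0.12,1]]'
python3 -m creep '[[0,0,0,0,0,-0.12,1],[0,0,0,0,0,-0.12,1],[0,0,0,0,0,-0.12,1],[0,0,0,0,0,-0.12,1],[0,0,0,0,0,-0.12,1],[0,0,0,0,0,-0.12,1],[0,0,0,0,0,-0.12,1],[0,0,0,0,0,-0.12,1],[0,0,0,0,0,-0.12,1],[0,0,0,0,0,-0.12,1]]'
python3 -m creep '[[0,-3.8,0,0,0,0,1],[0,-3.8,0,0,0,0,1],[0,-3.8,0,0,0,0,1],[0,-3.8,0,0,0,0,1],[0,-3.8,0,0,0,0,1],[0,-3.8,0,0,0,0,1],[-0.2,-3.8,0,0,0,0,1],[-0.2,-3.8,0,0,0,0,1],[-0.2,-3.8,0,0,0,0,1],[-0.2,-3.8,0,0,0,0,1]]'
python3 -m creep '[[-0.2,-3.8,0,0,0,0,1],[0,-3.8,0,0,0,0,1],[0,-3.8,0,0,0,0,1],[0,-3.8,0,0,0,0,1],[0,0,0,0,0,0,1],[0,0,0,0,0,0,1]]'
python3 -c "
from h import *
place(-.073)"
```

```text
time_s: 52.28
position: [0.5159, 0.4436, 0.0109]
eef_rot: [-0.001, 0.977, 0.212, -0.0]
wrist_force: [1.0, -0.5, -0.4]
finger_gap: 0.247
grip_force: 0.0
time_s: 53.12
position: [0.5156, 0.4431, 0.1201]
eef_rot: [-0.001, 0.923, 0.386, -0.001]
wrist_force: [-0.5, 0.5, -0.3]
finger_gap: 0.082
grip_force: 40.0
time_s: 53.95
position: [0.5154, 0.443, 0.1191]
eef_rot: [-0.002, 0.543, 0.839, -0.001]
wrist_force: [0.0, 0.5, -0.3]
finger_gap: 0.083
grip_force: 40.0
time_s: 54.78
position: [0.5154, 0.443, 0.1191]
eef_rot: [-0.002, -0.025, 1.0, 0.0]
wrist_force: [0.3, -0.5, -0.5]
finger_gap: 0.082
grip_force: 40.0
time_s: 55.62
position: [0.5404, 0.062, 0.119]
eef_rot: [-0.002, -0.023, 1.0, 0.0]
wrist_force: [1.5, 0.7, -1.4]
finger_gap: 0.085
grip_force: 40.0
time_s: 56.12
position: [0.5493, -0.0897, 0.1187]
eef_rot: [-0.002, -0.021, 1.0, 0.0]
wrist_force: [0.8, 0.4, -1.0]
finger_gap: 0.083
grip_force: 40.0
place [ 0.5622 -0.089   0.    ]
shift cm [-1.330e+00  1.000e-02  1.046e+01] turn [ 0.001 -0.003 -0.02 ] | after turn shift [-1.29 -0.   10.47] | now [ 0.5493 -0.0897  0.1187] F [ 0.8  0.4 -1. ] gap 7.9 t 56.1
```

```bash
python3 -m creep '[[-1.3,0,3,0,0,-0.02,1],[0,0,3,0,0,0,1],[0,0,2.5,0,0,0,1],[0,0,1.5,0,0,0,1],[0,0,0.35,0,0,0,1],[0,0,0,0,0,0,1],[0,0,0,0,0,0,1]]'
python3 -m creep '[[0,0,0,0,0,0,0.7],[0,0,0,0,0,0,0.7],[0,0,0,0,0,0,0.7],[0,0,-3,0,0,0,0.7],[0,0,-4,0,0,0,0.7],[0,0,-4,0,0,0,0.2],[1.5,-3.5,0,0,0,0,0.2],[1.5,-3.5,0,0,0,0,0.2],[1.5,-3.5,0,0,0,0,0.2],[1.5,-3.5,0,0,0,0,0.2]]'
python3 -m creep '[[1,-1.5,0,0,0,0.12,0.2],[0,0,0,0,0,0.12,0.2],[0,0,0,0,0,0.12,0.2],[0,0,0,0,0,0.12,0.2],[0,0,0,0,0,0.12,0.2],[0,0,0,0,0,0.12,0.2],[0,0,0,0,0,0.12,0.2],[0,0,0,0,0,0.12,0.2],[0,0,0,0,0,0.12,0.2],[0,0,0,0,0,0.12,0.2]]'
python3 -m creep '[[0,0,0,0,0,0.12,0.2],[0,0,0,0,0,0.12,0.2],[0,0,0,0,0,0,0.2],[0,0,0,0,0,0,0.2]]'
python3 wl.py .504 -.292 -1
```

```text
time_s: 56.7
position: [0.562, -0.0861, 0.0153]
eef_rot: [-0.002, -0.033, 0.999, 0.0]
wrist_force: [0.4, 0.4, -0.9]
finger_gap: 0.082
grip_force: 40.0
time_s: 57.53
position: [0.5111, -0.2322, 0.126]
eef_rot: [-0.001, -0.033, 0.999, 0.0]
wrist_force: [1.0, -0.7, -0.0]
finger_gap: 0.391
grip_force: 0.0
time_s: 58.37
position: [0.5027, -0.2465, 0.1256]
eef_rot: [-0.001, 0.54, 0.842, -0.001]
wrist_force: [-0.5, -0.2, -0.3]
finger_gap: 0.399
grip_force: 0.0
time_s: 58.7
position: [0.5027, -0.2466, 0.1255]
eef_rot: [-0.001, 0.633, 0.774, -0.001]
wrist_force: [0.2, -0.4, -0.4]
finger_gap: 0.398
grip_force: 0.0
[ 0.5045 -0.2894] yaw -80.0 fl -80.3 bar (np.int64(384), np.int64(6)) sf 8.0 off -10.6 [30. 81.] F [ 0.4925 -0.2833] Flen 0.0641
from flange [ 0.4933 -0.2883] from rect [ 0.4936 -0.2913]
shift cm [-4.22 -1.73 11.65] turn [-0.003 -0.001  0.026] | after turn shift [-4.25 -1.66 11.65] | now [ 0.5026 -0.2466  0.1255] F [-1.  -0.1 -0.9] gap 38.0 t 58.8
```

```bash
python3 -m creep '[[-2.1,-0.8,0,0,0,0.026,0.2],[-2.1,-0.9,2,0,0,0,0.2],[0,0,3.5,0,0,0,0.2],[0,0,3.5,0,0,0,0.2],[0,0,1.7,0,0,0,0.2],[0,0,0.95,0,0,0,0.2],[0,0,0,0,0,0,0.2],[0,0,0,0,0,0,1],[0,0,0,0,0,0,1],[0,0,0,0,0,0,1]]' 40
python3 -m creep '[[0,0,0,0,0,0,1],[0,0,0,0,0,0,1],[0,0,0,0,0,0,1],[0,0,0,0,0,0,1],[0,0,-3,0,0,0,1],[0,0,-4,0,0,0,1],[0,0,-4,0,0,0,1],[0,0,0,0,0,-0.12,1],[0,0,0,0,0,-0.12,1],[0,0,0,0,0,-0.12,1]]'
python3 -m creep '[[0,0,0,0,0,-0.12,1],[0,0,0,0,0,-0.12,1],[0,0,0,0,0,-0.12,1],[0,0,0,0,0,-0.12,1],[0,0,0,0,0,-0.12,1],[0,0,0,0,0,-0.12,1],[0,0,0,0,0,-0.12,1],[0,0,0,0,0,-0.12,1],[0,0,0,0,0,-0.12,1],[0,0,0,0,0,-0.045,1]]'
python3 -m creep '[[-1.6,3.2,0,0,0,0,1],[-1.6,3.2,0,0,0,0,1],[-1.6,3.2,0,0,0,0,1],[-1.6,3.2,0,0,0,0,1],[-1.6,3.2,0,0,0,0,1],[0,0,0,0,0,0,1],[0,0,0,0,0,0,1]]'
python3 -c "
from h import *
place(-.107)"
```

```text
time_s: 59.58
position: [0.4938, -0.2912, 0.0103]
eef_rot: [-0.0, 0.644, 0.765, -0.001]
wrist_force: [0.1, 0.1, -0.2]
finger_gap: 0.245
grip_force: 0.0
time_s: 60.42
position: [0.4936, -0.291, 0.1199]
eef_rot: [-0.001, 0.495, 0.869, -0.001]
wrist_force: [-0.4, 0.2, -1.4]
finger_gap: 0.082
grip_force: 40.0
time_s: 61.25
position: [0.4934, -0.2909, 0.1189]
eef_rot: [-0.002, -0.045, 0.999, 0.0]
wrist_force: [-0.3, -0.3, -0.2]
finger_gap: 0.081
grip_force: 40.0
time_s: 61.83
position: [0.5602, -0.1232, 0.1187]
eef_rot: [-0.002, -0.044, 0.999, 0.0]
wrist_force: [0.3, -1.3, -1.4]
finger_gap: 0.083
grip_force: 40.0
place [ 0.5642 -0.1229  0.    ]
shift cm [-0.45 -0.02 10.47] turn [ 0.001 -0.004  0.026] | after turn shift [-0.41  0.   10.47] | now [ 0.5602 -0.1232  0.1187] F [ 0.3 -1.3 -1.4] gap 7.8 t 61.8
```

```bash
python3 -m creep '[[-0.4,0,3,0,0,0.026,1],[0,0,3,0,0,0,1],[0,0,2.5,0,0,0,1],[0,0,1.5,0,0,0,1],[0,0,0.35,0,0,0,1],[0,0,0,0,0,0,1],[0,0,0,0,0,0,1]]'
python3 -m creep '[[0,0,0,0,0,0,0.7],[0,0,0,0,0,0,0.7],[0,0,0,0,0,0,0.7],[0,0,-3,0,0,0,0.7],[0,0,-4,0,0,0,0.7],[0,0,-4,0,0,0,0.7],[4,2,-3.5,0,0,0,1],[4,3,-3.5,0,0,0,1],[3,3,-3.5,0,0,0,1],[0,3,0,0,0,0,1]]'
python3 -m creep '[[0,0,0,0,0,0,1],[0,0,0,0,0,0,1]]'
python3 - <<'E'
from h import *
print(tocase(tool()[:3,3]))
snap("wrist","w9.png"); snap("scene","s9.png")
cv2.imwrite("pics/c9.png",np.hstack([cv2.resize(cv2.imread("pics/w9.png"),(440,330)),cv2.resize(cv2.imread("pics/s9.png")[200:360,100:540],(360,330))]))
E
```

```text
time_s: 62.42
position: [0.5632, -0.1254, 0.0153]
eef_rot: [-0.002, -0.028, 1.0, 0.0]
wrist_force: [0.7, 0.6, -0.1]
finger_gap: 0.081
grip_force: 40.0
time_s: 63.25
position: [0.4779, -0.0416, 0.206]
eef_rot: [0.001, -0.028, 1.0, -0.0]
wrist_force: [-0.1, -0.6, 1.2]
finger_gap: 0.005
grip_force: 0.0
time_s: 63.42
position: [0.4797, -0.0406, 0.2025]
eef_rot: [-0.001, -0.03, 1.0, 0.0]
wrist_force: [-0.5, -0.9, -0.6]
finger_gap: 0.004
grip_force: 0.0
[-0.07930145 -0.01968949  0.20249507]
```

View pics/c9.png

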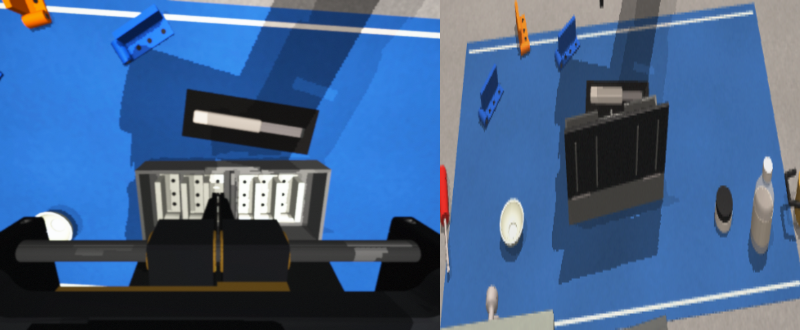

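All six leaves sit flat, three per compartment, and none are left on the mat. Now I'll go over and behind the lid to shut it.

```bash
python3 -m creep '[[0,1,-3,0,0,0,1],[0,1,-3.5,0,0,0,1],[-3.5,0,0,0,0,0,1],[-3.5,0,0,0,0,0,1],[-3.5,0,0,0,0,0,1],[-3.5,0,0,0,0,0,1],[-3.5,0,0,0,0,0,1],[-3.5,0,0,0,0,0,1],[0,0,0,0,0,0,1],[0,0,0,0,0,0,1]]'
python3 -c "
from h import *
print(tocase(tool()[:3,3]))"
python3 -m creep '[[0,0,3,0,0,0,1],[0,0,3,0,0,0,1],[0,0,3,0,0,0,1],[0,0,3,0,0,0,1],[0,0,0,0,0,0,1],[0,0,0,0,0,0,1]]'
python3 -c "
from h import *
print(tocase(tool()[:3,3]))"
```

```text
time_s: 64.35
position: [0.6896, -0.0104, 0.2632]
eef_rot: [-0.003, -0.029, 1.0, 0.0]
wrist_force: [0.2, -0.5, -1.0]
finger_gap: 0.0
grip_force: 0.0
[ 0.13195678 -0.00235478  0.26321656]
time_s: 64.85
position: [0.6872, -0.0099, 0.1453]
eef_rot: [-0.003, -0.029, 1.0, 0.0]
wrist_force: [0.3, -0.7, 1.5]
finger_gap: 0.004
grip_force: 0.0
[ 0.12966636 -0.00169734  0.14526771]
```

```bash
python3 -m creep '[[2,0,0,0,0,0,1],[2,0,0,0,0,0,1],[2,0,0,0,0,0,1],[2,0,0,0,0,0,1],[2,0,0,0,0,0,1],[0.6,0,0,0,0,0,1],[0,0,0,0,0,0,1]]'
python3 -m creep '[[1.2,0,0.8,0,0,0,1],[1.2,0,0.8,0,0,0,1],[1,0,1,0,0,0,1],[1,0,1,0,0,0,1],[0.8,0,1.3,0,0,0,1],[0.7,0,1.2,0,0,0,1],[0.5,0,1.3,0,0,0,1],[0,0,0,0,0,0,1]]'
python3 -m creep '[[0.3,0,0.4,0,0,0,1],[0.2,0,0.4,0,0,0,1],[0,0,0.3,0,0,0,1],[0,0,0,0,0,0,1]]'
python3 -c "
from h import *
print(tocase(tool()[:3,3]),get_state()['wrist_force'])"
```

```text
time_s: 65.43
position: [0.5823, -0.0157, 0.1486]
eef_rot: [-0.0, -0.029, 1.0, 0.0]
wrist_force: [1.1, -0.0, 0.8]
finger_gap: 0.004
grip_force: 0.0
time_s: 66.1
position: [0.5182, -0.0192, 0.0715]
eef_rot: [-0.003, -0.029, 1.0, 0.0]
wrist_force: [0.6, 0.1, 0.7]
finger_gap: -0.0
grip_force: 0.0
time_s: 66.43
position: [0.5134, -0.0194, 0.0614]
eef_rot: [-0.002, -0.029, 1.0, 0.0]
wrist_force: [-0.2, -0.2, 0.1]
finger_gap: 0.006
grip_force: 0.0
[-0.04445626 -0.00053956  0.06142059] [-0.24725847 -0.15491409  0.06394266]
```

```bash
python3 -m creep '[[0,0,0.2,0,0,0,1],[0,0,0.2,0,0,0,1],[0,0,0.1,0,0,0,1],[0,0,0,0,0,0,1],[0,0,0,0,0,0,1]]'
python3 - <<'E'
from h import *
print(tocase(tool()[:3,3]),get_state()['wrist_force'])
im,d,K,T=snap("side"); P=tocase(cloud(d,K,T)); m=(im.max(2)<90)&(abs(P[...,1]+.1)<.03)&(P[...,2]>.045)&(P[...,2]<.2)&(P[...,0]>-.08)&(P[...,0]<.06)
p=P[m]; s=np.polyfit(p[:,0],p[:,2],1); print(len(p),np.degrees(np.arctan(-s[0])),np.polyval(s,[-.06,.05]))
E
```

```text
time_s: 66.85
position: [0.5134, -0.0193, 0.058]
eef_rot: [-0.001, -0.029, 1.0, 0.0]
wrist_force: [-5.3, 0.5, 21.8]
finger_gap: 0.003
grip_force: 10.7
[-0.04440309 -0.00053383  0.05799828] [-5.26293182  0.51277349 21.81961836]
1736 36.28147812619395 [0.1269359 0.0461876]
```

It is pressing firmly at z = 58 mm, so the lid is shut. I'll lift off and check everything.

```bash
python3 -m creep '[[0,0,-2,0,0,0,1],[0,0,-4,0,0,0,1],[0,0,-4,0,0,0,1],[0,0,-4,0,0,0,1],[0,4,-4,0,0,0,0.5],[0,4,0,0,0,0,0.5],[0,4,0,0,0,0,0.5],[0,4,0,0,0,0,0.5],[0,4,0,0,0,0,0.5],[0,4,0,0,0,0,0.5]]'
python3 -m creep '[[0,0,0,0,0,0,0.5],[0,0,0,0,0,0,0.5]]'
python3 - <<'E'
from h import *
for n in("side","scene"):
    im,d,K,T=snap(n,n+"F.png"); P=tocase(cloud(d,K,T)); m=(im.max(2)<90)&(abs(P[...,1])<.13)&(P[...,2]>.045)&(P[...,2]<.2)&(P[...,0]>-.062)&(P[...,0]<.055)
    p=P[m]; s=np.polyfit(p[:,0],p[:,2],1); print(len(p),np.degrees(np.arctan(-s[0])),np.polyval(s,[-.06,.05]).round(4),p[:,2].max())
cv2.imwrite("pics/cF.png",np.hstack([cv2.resize(cv2.imread("pics/sideF.png"),(400,300)),cv2.resize(cv2.imread("pics/sceneF.png"),(400,300))]))
E
```

```text
time_s: 67.73
position: [0.4999, 0.2116, 0.2264]
eef_rot: [-0.002, -0.029, 1.0, 0.0]
wrist_force: [0.7, 1.2, 0.5]
finger_gap: 0.251
grip_force: 0.0
time_s: 67.9
position: [0.4999, 0.2114, 0.226]
eef_rot: [-0.002, -0.031, 1.0, 0.0]
wrist_force: [0.8, 0.1, 0.9]
finger_gap: 0.248
grip_force: 0.0
3397 0.02496928699030621 [0.0583 0.0582] 0.06249154945285462
3729 0.04507110244284719 [0.0593 0.0592] 0.06551410930957313
```

View pics/cF.png

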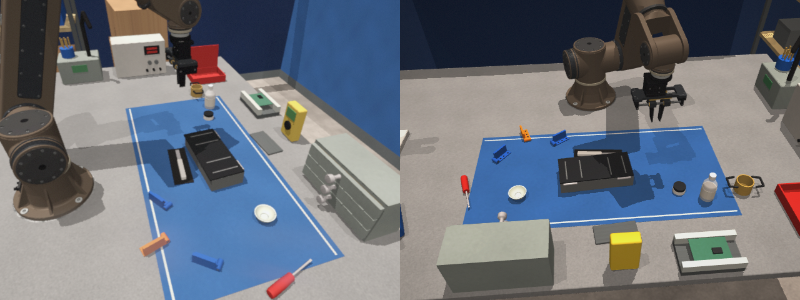

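The lid is shut (0.03°), the tool is on its pad, and the bystanders and coloured look-alikes are untouched, with no leaves left on the bench.

```bash
python3 -c "
from cell import job_done
print(job_done())"
```

```text
the job is handed in; nothing more can be done
None
```

The job is done and handed in at about 68 s: the lid was levered open to its 1.75 rad stop, all six leaves were sorted (three left, three right), the lid was shut, and the pry tool lies lengthwise on its pad; the first pry attempt hit the divider and slipped in the grip, so I regripped and entered the slot off-centre.

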